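Twist-lock a spring nut into a slotted optical rail and slide it home against its stop

ROBOT

A 7-joint arm with a two-finger parallel gripper is mounted at the origin on the work surface. World frame = base frame: x ahead of the robot, y to its left, z up, the work surface at z = 0. Lengths are in m, angles in rad, forces in N, time in s.
With the tool pointing down it reaches from about 0.425 to 0.8 m from the base axis. Payload 8.3 kg.
Tool frame: the origin (TCP) lies at the very end of the fingers, on their centre line; the grasp point (between the pads) lies env.pinch_z behind it (env.pinch_z is the distance from the TCP to the grasp point, in m); x points along the fingers, z is the direction in which the jaws open and shut, and the axes are right-handed (so a half turn about x gives the same grasp; the last joint's range is limited). The gripper opens to 85 mm and grips with 20 to 120 N. Pads are 22 mm wide; open, the fingers measure 114 mm over their backs; the gripper's body (76 mm by 85 mm) begins 54 mm behind the grasp point. The pads swing forward as they close: fully open they stand 13 mm farther back than shut.
Start: joints at [-0.063, 0.383, 0.016, 1.37, -0.006, 1.388, -0.046], TCP at [0.625, 0, 0.231] pointing down, gripper open.
Joint ranges: [-2.95, 2.95], [-0.25, 2.06], [-1.52, 1.56], [0.18, 2.33], [-1.44, 4.58], [0.02, 2.06], [-3.01, 3.01]. Speed limits (rad/s): [2.39, 2.39, 3.01, 3.01, 3.14, 3.14, 3.14].

INTERFACE

Orientations are given as a 3x3 rotation matrix whose columns are the frame's x, y, z axes.
In Python, from plant import env gives the robot as it stands.
- The arm moves only by the tool drive_tool, never from a script. Its argument "series" is one flat list of numbers, 4 for each row, row after row: the shift along the tool's x, y, z in mm, then the turn about the tool's x in rad. A call has 1 to 12 rows; each row is the pose to reach, as a shift and turn from the pose commanded when the call began, along the tool's axes at that moment; what a row does not reach only later rows make up. A row lasts 1/10 s, in which the tool goes at most 50 mm and 8.59 degrees, less where a joint would pass 70% of its speed; a pose out of reach is approached as far as the arm can. A call with a gripper value outside its range is refused whole. "gripper" is the opening, from -1 (shut) to 1 (fully open), set as the call begins (left out, the last holds). The fingers move at their own pace and stop on an object; the grip force is fixed at half the most. Time passes only in rows, so rows that repeat a pose let the fingers close. It gives the time, the measured TCP pose, the force and the opening at its end, in the units of the state.
- env.state(): the state, without advancing time (a new reading comes with each control period).
- env.snapshot(name): name is "scene" or "side" or "wrist"; returns the picture (384x512x3 uint8, blue, green, red); there is no depth.
- env.get_calibration(name): a dict with "K" (3x3 intrinsics, pixels), "eye" and "orientation" of the camera in the world; the wrist camera has in their place "tool_from_camera" (4x4, takes a point from camera to tool coordinates, whose origin is the TCP and whose axes are the tool frame's). Camera axes: x right, y up, looking along -z (the intrinsics and any distortion apply to the point x, -y, -z); pixel columns grow to the right and rows downward; lengths in m; the calibration is good to about 2 mm. A picture is of the moment at which its call begins: read the wrist's pose just before it. get_calibration takes no time and is no camera call.
- env.job_done(): hands the job in, once; it reports no verdict.
The state is a dict: "time": time; "qpos": joint angles; "joint_velocities": joint speeds; "joint_torque": joint torques, N m; "tool_pos": TCP position; "eef_rot": TCP orientation; "wrist_force": force on the tool from outside, world axes, zero at the start; "ft_torque": the same for the moment, N m; "width": finger opening in m.
Only numpy, scipy, OpenCV 4.12 (cv2) and the standard library are available. Lean on these libraries where they do the work, as an engineer would, in place of code of your own. Each camera call takes 0.05 s, during which the arm holds its last target.

TASK

Pick up the spring nut by its bar grip, lower it lengthwise into the open stretch of the rail's slot, well clear of the stop block and its screw, press it down against its spring and twist it a quarter turn so that its grooves catch the rail's lips as it springs back up. Then slide it along the slot, gently, until it bears against the sprung nose of the stop, and let go, leaving it upright, locked crosswise and still pressing on the nose. Do not ram the nut into the rail or the stop, and leave the other things on the bench where they are.

Things in the scene. Friction and masses are not known exactly. Their poses are not given: they have to be found in the camera images.
- nut_grip (a point): Spring nut, loose, 0.16 kg, 90 mm tall, standing on the bench: centre of its black bar grip, 68 mm above the foot's underside (spring free). x along bar and nut plate, y across the bar, z up. Bar 36 mm long (x), 14 mm thick (y), 44 mm high (22 up and down from here): take it across the 14 mm. Below it a round neck, 14 mm diameter, leads to the nut plate
- nut_plate (a point): The same nut: centre of its steel nut plate, 45 mm straight below nut_grip, same axes. Plate 40 mm long (x), 19 mm wide (y), 10 mm thick. Across its top run two grooves (along y), 8.5 mm wide, 4 mm deep, 12.25 mm either side of the middle, for the rail's lip edges. If the turned nut is over 2.5 mm off the slot's middle, the lips miss the grooves and it hangs about 4 mm low
- nut_spring (a point): The same nut: the point under its middle level with the underside of the free foot, 68 mm below nut_grip. The foot, 34 x 17 mm (x, y), 4 mm thick, hangs on a coil spring under the plate; it can be pushed up 13 mm, against 4 N at first and 9 N at the end; then it is solid. This point moves with the plate, not with the foot
- rail: Slotted aluminium rail fixed to the bench, 260 mm long plus a 6 mm black cap closing each end, 54 mm wide, 32 mm high; origin at the centre of its underside, x along the slot, y across, z up. The slot in the top is 22 mm wide over the whole length; its lips turn down to 8 mm below the rail's top as edges 3 mm thick. Below them the channel is 48 mm wide; its floor is 28 mm below the rail's top
- rail_top (a point): Centre of the slot, level with the rail's top, same axes as the rail. With the nut lengthwise in the slot its foot meets the floor when nut_grip is 40 mm above this level; its spring is solid at 27 mm. It can turn under the lips only between 27 and 31 mm. Turned a quarter (either way) and let up it locks at 36 mm, held up by about 5.5 N, and can still be slid along the slot
- stop: Brass block fixed in the slot, in the rail's -x half, 20 mm along the slot, top 3 mm above the rail's; origin mid-plan, level with the rail's underside, axes as rail. A 12 mm steel set screw sticks out of its +x face, a sprung nose (8 mm) at its tip: the locked nut first meets the nose with its axis 24 to 57 mm from here (set anew each time: feel for it). The nose gives 2 mm, 1.5 to 2.5 N; then solid
- post_holder: Bystander: dark round post holder, 60 mm base, 90 mm tall, standing loose on the bench beyond the nut; origin at the centre of its underside
- lens_ring: Bystander: dark steel lens ring, 48 mm diameter, 14 mm high, lying loose on the bench near the rail; origin at the centre of its underside
- driver: Bystander: screwdriver lying loose on the bench beyond the rail; origin under its middle, x along its length
There are look-alikes about, which are no part of the job. What is shaped like the part that bears nut_grip but pink or purple is not meant.

How it is judged:
By the outcome, as a careful person would: the job done as asked, in the order asked, and still so for the second after the job is handed in, with the robot touching nothing.
It also fails if it takes over 58 s, if anything falls off the work surface, if the arm or the gripper's body presses on something with over 40 N, if the wrist force passes 120 N, or if a joint passes its speed limit or range.

## Working session

There is one attempt and no reset: what is moved stays moved. The work goes in short steps, Python scripts to look and compute and a tool call to move; the robot and the scene stay as the last step left them, time stands still between calls to the robot, and variables do not carry over. Pictures are saved under pics/ and viewed, and the job is handed in when it is done.

Besides the shell and the picture viewer there is one more tool, called after ">>>" as name(argument=value, ...) on one line, values as JSON. drive_tool: Moves the arm, as the interface text tells. Its arguments: {"type":"object","properties":{"series":{"type":"array","items":{"type":"number"}},"gripper":{"type":"number"}},"required":["series"]}

```bash
ls; mkdir -p pics
python3 - <<'E'
from plant import env
import cv2,json
s=env.state()
print({k:s[k] for k in ('time','tool_pos','eef_rot','wrist_force','width')}, env.pinch_z)
for n in ("scene","side","wrist"):
    cv2.imwrite(f"pics/{n}0.png",env.snapshot(n)); print(n,env.get_calibration(n))
E
```

```text
pics
{'time': 0.0, 'tool_pos': array([6.24482910e-01, 7.00405746e-05, 2.30256001e-01]), 'eef_rot': array([[-2.01139248e-03, -8.62428200e-05,  9.99997973e-01],
       [-9.53190327e-06,  9.99999996e-01,  8.62238220e-05],
       [-9.99997977e-01, -9.35845400e-06, -2.01139330e-03]]), 'wrist_force': array([ 0.15624084,  0.39167424, -0.93462067]), 'width': 0.08522214391112896} 0.0187
scene {'K': array([[401.49600789,   0.        , 247.86394329],
       [  0.        , 401.49600789, 192.00625774],
       [  0.        ,   0.        ,   1.        ]]), 'eye': array([ 1.14345675, -0.19273667,  1.03558471]), 'orientation': array([[ 0.32907307, -0.79821244,  0.50454713],
       [ 0.94430362,  0.27887633, -0.17469593],
       [-0.00126179,  0.53393341,  0.84552559]])}
side {'K': array([[475.06599764,   0.        , 265.00011644],
       [  0.        , 475.06599764, 185.09236977],
       [  0.        ,   0.        ,   1.        ]]), 'eye': array([ 0.38050929, -0.85427055,  0.70543059]), 'orientation': array([[ 0.97337818,  0.14496842, -0.17753615],
       [-0.22840627,  0.54889278, -0.80408164],
       [-0.01911813,  0.82322589,  0.56739195]])}
wrist {'K': array([[295.60365151,   0.        , 254.68051629],
       [  0.        , 295.60365151, 190.68281875],
       [  0.        ,   0.        ,   1.        ]]), 'tool_from_camera': array([[-2.72213376e-04,  3.07095108e-01, -9.51678791e-01,
        -1.41707226e-01],
       [ 6.91009667e-04,  9.51678656e-01,  3.07094867e-01,
         7.92212408e-02],
       [ 9.99999724e-01, -5.74023913e-04, -4.71265348e-04,
        -4.19056455e-04],
       [ 0.00000000e+00,  0.00000000e+00,  0.00000000e+00,
         1.00000000e+00]])}
```

View pics/scene0.png

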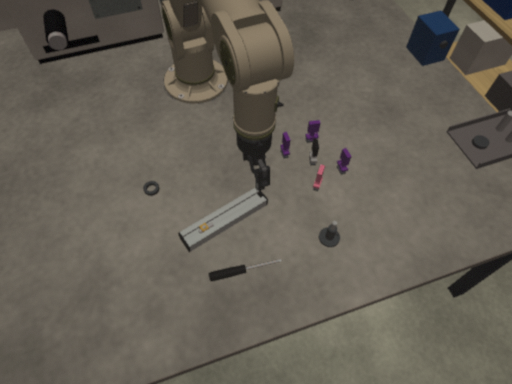

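View pics/side0.png

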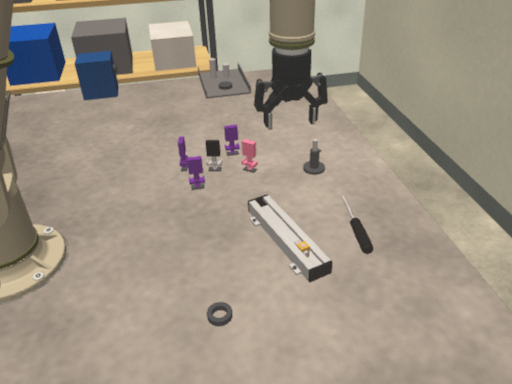

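View pics/wrist0.png

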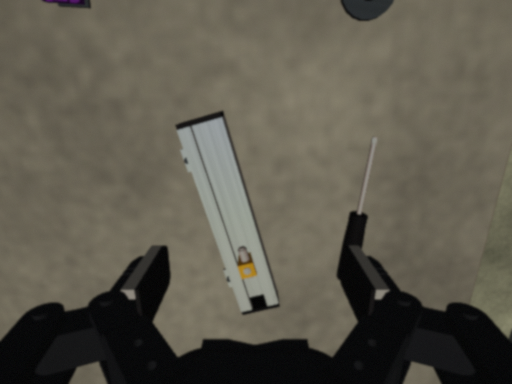

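```bash
cat > h.py <<'E'
import numpy as np, cv2
from plant import env
def cam(name,st=None):
    c=env.get_calibration(name); K=c["K"]
    if name=="wrist":
        T=c["tool_from_camera"]; R=np.array(st["eef_rot"]); p=np.array(st["tool_pos"])
        return K,R@T[:3,:3],R@T[:3,3]+p
    return K,np.array(c["orientation"]),np.array(c["eye"])
def ray(C,u,v):
    K,R,e=C; d=np.array([(u-K[0,2])/K[0,0],-(v-K[1,2])/K[1,1],-1.]); d=R@d
    return e,d/np.linalg.norm(d)
def onz(C,u,v,z):
    e,d=ray(C,u,v); return e+d*(z-e[2])/d[2]
def proj(C,X):
    K,R,e=C; c=R.T@(np.asarray(X,float)-e); return np.array([K[0,0]*c[0]/-c[2]+K[0,2],K[1,1]*-c[1]/-c[2]+K[1,2]])
def tri(L):
    A=np.zeros((3,3));b=np.zeros(3)
    for C,u,v in L:
        e,d=ray(C,u,v);P=np.eye(3)-np.outer(d,d);A+=P;b+=P@e
    X=np.linalg.solve(A,b); return X,[proj(C,X)-np.array([u,v]) for C,u,v in L]
def crop(img,x0,y0,w,h,s,fn):
    cv2.imwrite(fn,cv2.resize(img[y0:y0+h,x0:x0+w],None,fx=s,fy=s,interpolation=cv2.INTER_CUBIC))
E
python3 - <<'E'
from h import *
a=cv2.imread('pics/scene0.png');b=cv2.imread('pics/side0.png');w=cv2.imread('pics/wrist0.png')
crop(a,270,110,100,80,7,'pics/c1.png');crop(b,165,110,110,90,7,'pics/c2.png');crop(w,160,100,130,220,2.7,'pics/c3.png')
crop(b,235,185,110,95,7,'pics/c4.png')
E
```

```text
(no output)
```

View pics/c1.png

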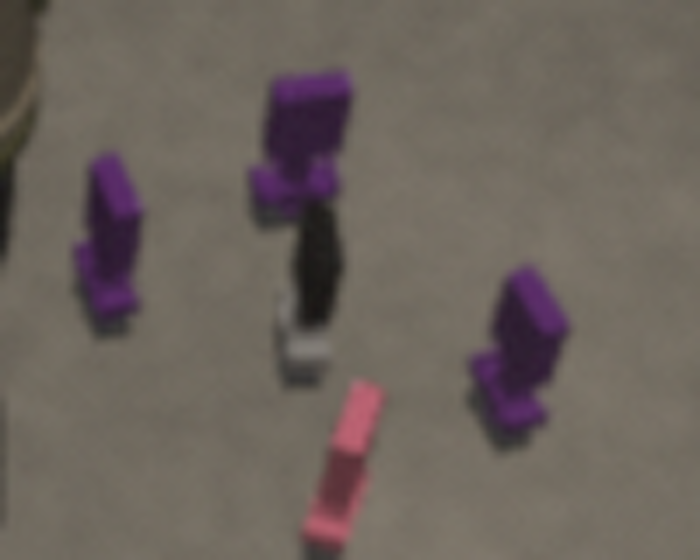

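View pics/c2.png

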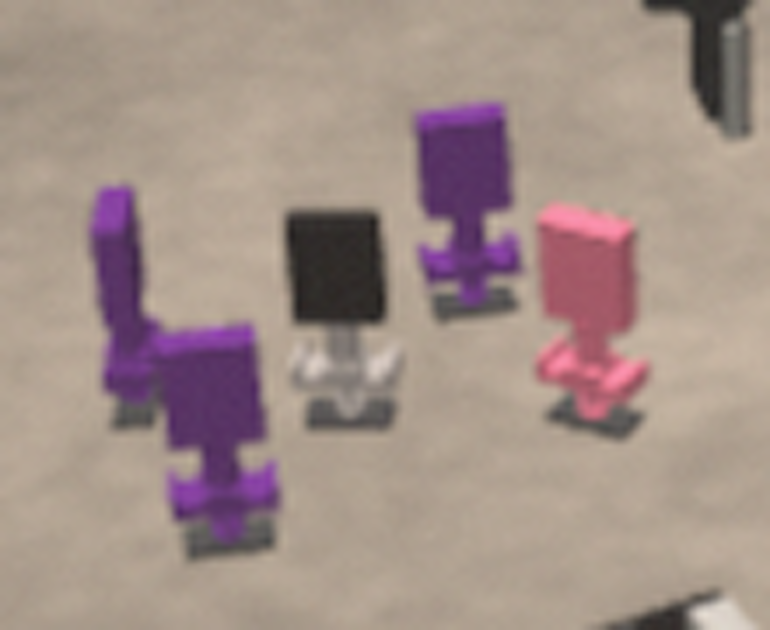

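View pics/c3.png

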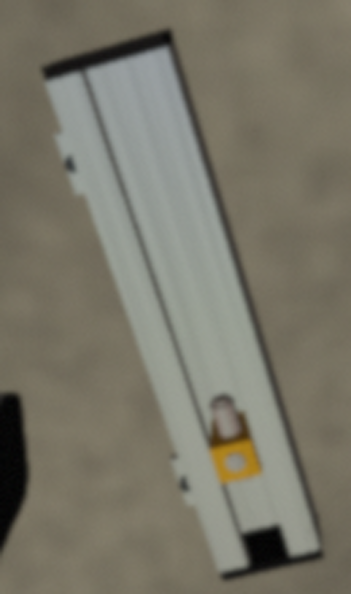

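View pics/c4.png

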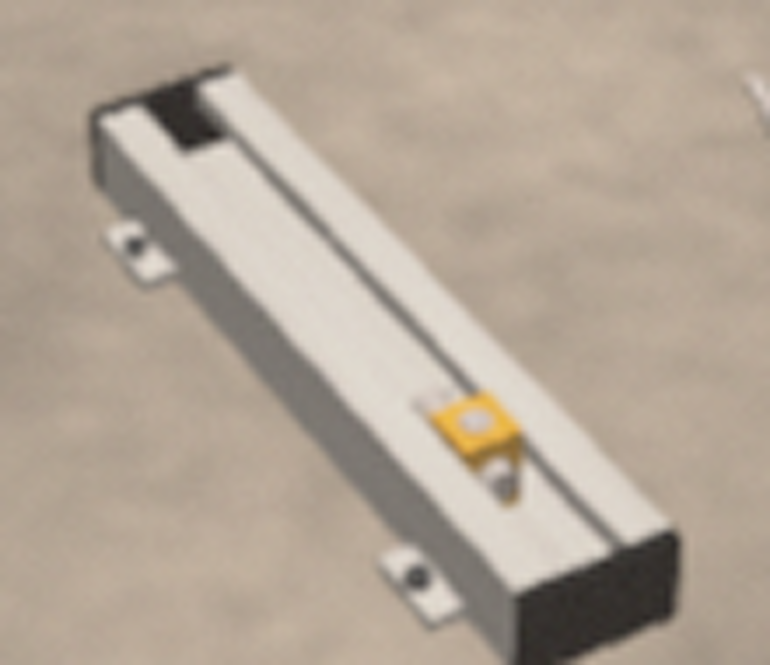

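Run:
```python
from h import *
np.set_printoptions(precision=4,suppress=True)
st=env.state()
S=cam('scene');D=cam('side');W=cam('wrist',st)
f=lambda x,y:(270+x/7,110+y/7); g=lambda x,y:(165+x/7,110+y/7)
print('grip',tri([(S,*f(318,265)),(D,*g(338,266))]))
for n,(a,b) in {'pur left':((110,190),(112,260)),'pur top/near':((310,120),(465,165)),'pink':((352,430),(588,270)),'pur R':((530,310),(465,165)),'purL-low':((110,210),(215,390)),'purtop-left':((308,120),(115,250))}.items():
    print(n,tri([(S,*f(*a)),(D,*g(*b))]))
# bar bottom edges side
for p in [(288,211),(380,211),(386,320),(297,322)]: 
    z=.09 if p[1]<250 else .046
    print(onz(D,*g(*p),z))
w=lambda x,y:(160+x/2.7,100+y/2.7)
for p in [(43,70),(170,32),(322,556),(222,577)]: print('rail',onz(W,*w(*p),.032))
for p in [(208,447),(252,437),(261,471),(218,482)]: print('stop',onz(W,*w(*p),.035))
print('nose',onz(W,*w(222,398),.018))
for p in [(100,110),(232,68),(680,530),(515,595)]: print('railside',onz(D,235+p[0]/7,185+p[1]/7,.032))
```

```text
grip (array([0.4853, 0.2538, 0.0694]), [array([-0.0631,  0.2912]), array([-0.2528, -0.2276])])
pur left (array([0.4152, 0.1852, 0.1034]), [array([ 1.0834, -7.2534]), array([6.878 , 5.8226])])
pur top/near (array([0.51  , 0.2164, 0.156 ]), [array([-3.0903, 11.7506]), array([-9.3534, -9.7289])])
pink (array([0.5749, 0.2276, 0.0713]), [array([-0.3499,  1.3969]), array([-1.1943, -1.0381])])
pur R (array([0.5436, 0.3257, 0.0708]), [array([-0.4252,  1.7862]), array([-1.4399, -1.3273])])
purL-low (array([0.4287, 0.1785, 0.0698]), [array([-0.1654,  0.8005]), array([-0.7449, -0.6672])])
purtop-left (array([0.4048, 0.2858, 0.069 ]), [array([ 0.0745, -0.3964]), array([0.3481, 0.3215])])
[0.4698 0.263  0.09  ]
[0.5037 0.2538 0.09  ]
[0.5017 0.2471 0.046 ]
[0.4682 0.2545 0.046 ]
rail [0.535  0.0463 0.032 ]
rail [0.5887 0.0617 0.032 ]
rail [ 0.6582 -0.198   0.032 ]
rail [ 0.6068 -0.2111  0.032 ]
stop [ 0.6011 -0.1323  0.035 ]
stop [ 0.6224 -0.1267  0.035 ]
stop [ 0.6268 -0.1456  0.035 ]
stop [ 0.6057 -0.1519  0.035 ]
nose [ 0.6074 -0.115   0.018 ]
railside [0.5399 0.0457 0.032 ]
railside [0.5892 0.0581 0.032 ]
railside [ 0.661  -0.1969  0.032 ]
railside [ 0.607  -0.2102  0.032 ]
```

>>> drive_tool(series=[0, 25, -14, -0.132, 0, 50, -28, -0.264, 0, 75, -42, -0.396, 0, 100, -56, -0.528, 0, 125, -70, -0.66, 0, 150, -84, -0.792, 0, 175, -98, -0.924, 0, 200, -112, -1.056, 0, 225, -126, -1.188, 0, 250, -138, -1.32, 0, 254, -140, -1.32, 0, 254, -140, -1.32])

```text
time: 1.35
tool_pos: [0.4844, 0.2548, 0.2311]
eef_rot: [[-0.001, -0.969, 0.247], [-0.0, 0.247, 0.969], [-1.0, 0.0, -0.0]]
wrist_force: [0.4, -0.2, 0.1]
width: 0.0857
```

Run:
```python
from h import *
np.set_printoptions(precision=4,suppress=True)
st=env.state(); print(st['time'],st['tool_pos'],st['eef_rot'],st['qpos'],st['joint_velocities'])
w=env.snapshot('wrist'); cv2.imwrite('pics/w1.png',w)
```

```text
1.35 [0.4844 0.2548 0.2311] [[-0.0005 -0.9689  0.2475]
 [-0.0001  0.2475  0.9689]
 [-1.      0.0005 -0.0002]] [-0.2764  0.2341 -0.3177  1.575   0.0742  1.3448  0.718 ] [ 0.0265  0.0007  0.0417 -0.0006  0.0074  0.0012  0.0041]
```

View pics/w1.png

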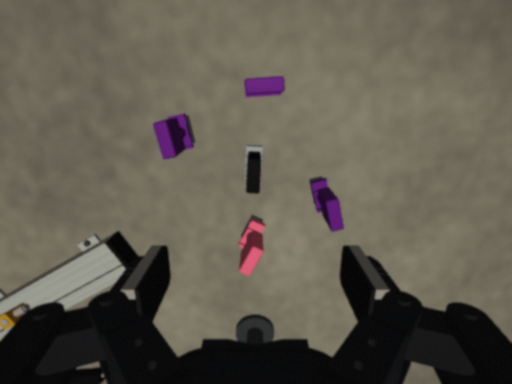

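Run:
```python
from h import *
np.set_printoptions(precision=4,suppress=True)
st=env.state(); C=cam('wrist',st)
w=cv2.imread('pics/w1.png'); crop(w,215,130,80,80,9,'pics/c5.png')
hsv=cv2.cvtColor(w,cv2.COLOR_BGR2HSV)
m=((w.max(2)<45)).astype(np.uint8); m[:120]=0;m[220:]=0;m[:,:225]=0;m[:,290:]=0
cs,_=cv2.findContours(m,cv2.RETR_EXTERNAL,cv2.CHAIN_APPROX_NONE)
for c in cs:
    if cv2.contourArea(c)>50: print(cv2.minAreaRect(c),cv2.boundingRect(c))
print(w[170,244:266].max(1), w[150,244:266].max(1))
R=st['eef_rot'];p=st['tool_pos']
for X in [(254.5,153.),(254,192)]: print(onz(C,*X,.09))
```

```text
((253.0, 172.0), (40.0, 12.0), 90.0) (247, 152, 13, 41)
[120 116  94  58  29  21  19  21  20  21  21  19  19  20  21  30  61  97
 113 116 119 119] [116 123 135 144 142 136 133 130 130 131 135 135 137 137 140 142 146 143
 134 127 123 123]
[0.4599 0.2602 0.09  ]
[0.4981 0.2499 0.09  ]
```

View pics/c5.png

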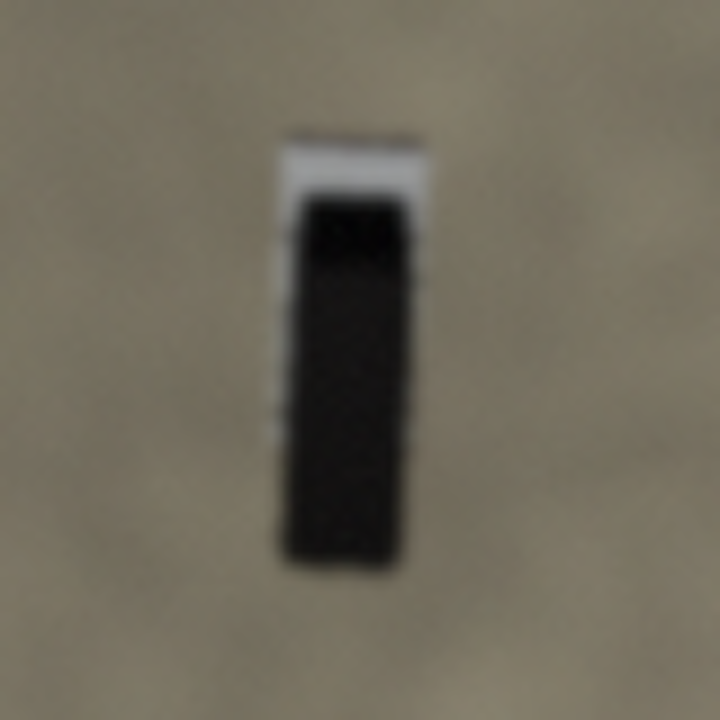

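Run:
```python
from h import *
np.set_printoptions(precision=4,suppress=True)
st=env.state(); C=cam('wrist',st); R=st['eef_rot'];p=st['tool_pos']
f=lambda x,y:(215+(x+.5)/9-.5,130+(y+.5)/9-.5)
a=onz(C,*f(353,265),.09);b=onz(C,*f(342,570),.09)
print(a,b,(a+b)/2,np.linalg.norm(a-b)); t=R.T@((a+b)/2-p);d=R.T@(a-b); print(t*1e3,d*1e3,np.arctan2(d[2],d[1]))
# steel plate top front corners z ~.028
a=onz(C,*f(280,150),.028);b=onz(C,*f(432,150),.028);print((R.T@(a-p))*1e3,(R.T@(b-p))*1e3)
c=onz(C,*f(268,440),.028);print((R.T@(c-p))*1e3)
```

```text
[0.4654 0.2581 0.09  ] [0.4987 0.2482 0.09  ] [0.482  0.2532 0.09  ] 0.034707647765844285
[141.0761   2.9165  -1.042 ] [ 0.0007 34.6855  1.2402] 0.03573999652551123
[203.0825  22.4967 -10.0871] [203.0703  22.5126   9.6542]
[203.0821 -16.5621 -12.0387]
```

>>> drive_tool(series=[20, 2.6, -0.9, 0.04, 45, 2.6, -0.9, 0.04, 70, 2.6, -0.9, 0.04, 95, 2.6, -0.9, 0.04, 115, 2.6, -0.9, 0.04, 125, 2.6, -0.9, 0.04, 125, 2.6, -0.9, 0.04, 125, 2.6, -0.9, 0.04], gripper=0)

```text
time: 2.2
tool_pos: [0.483, 0.2535, 0.1071]
eef_rot: [[0.001, -0.958, 0.288], [0.0, 0.288, 0.958], [-1.0, -0.001, 0.0]]
wrist_force: [0.2, -0.0, 0.3]
width: 0.0427
```

Run:
```python
from h import *
np.set_printoptions(precision=4,suppress=True)
st=env.state(); print(st['time'],st['tool_pos'],st['eef_rot'],st['width'])
w=env.snapshot('wrist'); cv2.imwrite('pics/w2.png',w)
cv2.imwrite('pics/s2.png',env.snapshot('side'))
```

```text
2.2 [0.483  0.2535 0.1071] [[ 0.0008 -0.9576  0.288 ]
 [ 0.0003  0.288   0.9576]
 [-1.     -0.0007  0.0005]] 0.0427431501458919
```

View pics/w2.png

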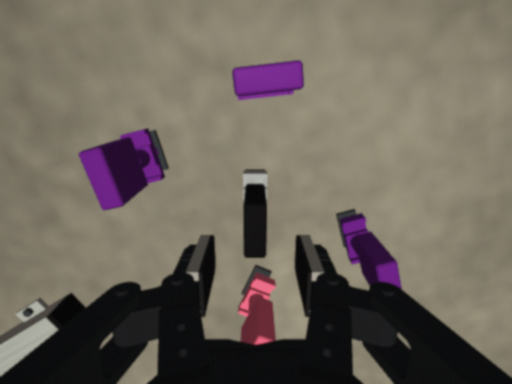

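View pics/s2.png

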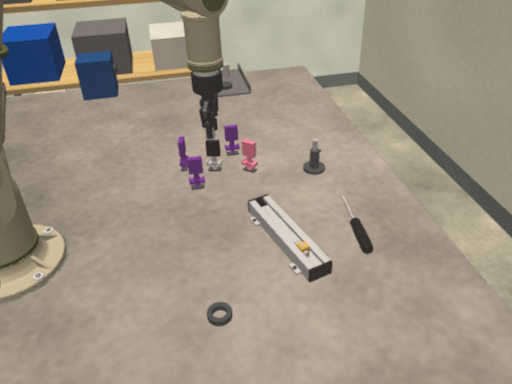

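>>> drive_tool(series=[10, 0, 0, 0, 22, 0, 0, 0, 34, 0, 0, 0, 45, 0, 0, 0, 52, 0, 0, 0, 56, 0, 0, 0, 56, 0, 0, 0, 56, 0, 0, 0])

```text
time: 3.1
tool_pos: [0.4824, 0.254, 0.0505]
eef_rot: [[0.0, -0.958, 0.287], [0.0, 0.287, 0.958], [-1.0, -0.0, 0.0]]
wrist_force: [-0.7, -0.2, 0.3]
width: 0.0426
```

>>> drive_tool(series=[0, 0, 0, 0, 0, 0, 0, 0, 0, 0, 0, 0, 0, 0, 0, 0, 0, 0, 0, 0, 0, 0, 0, 0, 0, 0, 0, 0, 0, 0, 0, 0], gripper=-1)

```text
time: 3.9
tool_pos: [0.4825, 0.2539, 0.0504]
eef_rot: [[0.0, -0.958, 0.287], [0.0, 0.287, 0.958], [-1.0, -0.0, 0.0]]
wrist_force: [0.5, 0.8, 2.4]
width: 0.013
```

>>> drive_tool(series=[-8, 0, 0, 0, -20, 0, 0, 0, -40, 0, 0, 0, -60, 0, 0, 0, -80, 0, 0, 0, -95, 0, 0, 0, -105, 0, 0, 0, -110, 0, 0, 0, -110, 0, 0, 0])

```text
time: 4.8
tool_pos: [0.4824, 0.2539, 0.1608]
eef_rot: [[0.001, -0.958, 0.287], [0.0, 0.287, 0.958], [-1.0, -0.0, 0.001]]
wrist_force: [-0.4, -0.3, -2.7]
width: 0.0131
```

Run:
```python
from h import *
np.set_printoptions(precision=4,suppress=True)
st=env.state(); print(st['time'],st['tool_pos'],st['width'],st['wrist_force'])
cv2.imwrite('pics/w3.png',env.snapshot('wrist'))
# target
r=[np.array(x) for x in [(0.535,.0463),(0.5887,.0617),(0.6582,-.198),(.6068,-.2111)]]
q=[np.array(x) for x in [(.5399,.0457),(.5892,.0581),(.661,-.1969),(.607,-.2102)]]
for L in (r,q):
    c=sum(L)/4; ax=(L[0]+L[1]-L[2]-L[3])/2; print(c,np.linalg.norm(ax),np.degrees(np.arctan2(ax[1],ax[0])))
```

```text
4.8 [0.4824 0.2539 0.1608] 0.013110695512529004 [-0.3714 -0.3229 -2.7026]
[ 0.5972 -0.0753] 0.2680289629872115 105.28324162922523
[ 0.5993 -0.0758] 0.26472250565450606 105.20955999721323
```

View pics/w3.png

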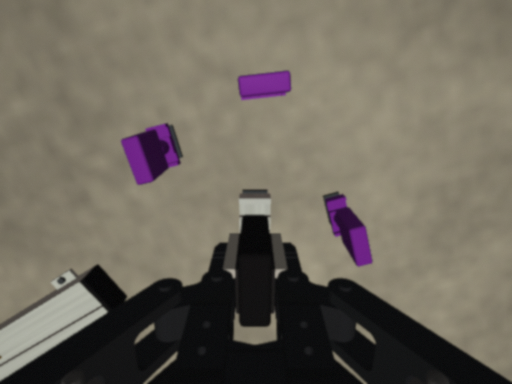

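>>> drive_tool(series=[-10, -12, -16, 0.07, -20, -28, -38, 0.16, -20, -46, -62, 0.26, -20, -64, -86, 0.36, -20, -82, -110, 0.46, -20, -100, -134, 0.56, -20, -118, -158, 0.66, -20, -136, -182, 0.76, -20, -154, -206, 0.86, -20, -170, -228, 0.95, -20, -179, -240, 1.0, -20, -181.5, -244.2, 1.012])

```text
time: 6.05
tool_pos: [0.586, -0.0347, 0.1797]
eef_rot: [[-0.001, -0.26, 0.966], [-0.001, 0.966, 0.26], [-1.0, -0.0, -0.001]]
wrist_force: [-0.6, -0.3, -1.0]
width: 0.0135
```

>>> drive_tool(series=[0, 0, 0, 0, 0, 0, 0, 0])

```text
time: 6.25
tool_pos: [0.5858, -0.0303, 0.1802]
eef_rot: [[-0.001, -0.268, 0.963], [0.001, 0.963, 0.268], [-1.0, 0.001, -0.0]]
wrist_force: [0.1, 0.2, -1.2]
width: 0.0133
```

Run:
```python
from h import *
np.set_printoptions(precision=4,suppress=True)
st=env.state(); print(st['time'],st['tool_pos'],st['eef_rot'],st['width'],st['wrist_force'],st['qpos'])
w=env.snapshot('wrist');cv2.imwrite('pics/w4.png',w)
b=env.snapshot('side');cv2.imwrite('pics/s4.png',b); crop(b,200,90,160,190,3.1,'pics/s4c.png')
```

```text
6.25 [ 0.5858 -0.0303  0.1802] [[-0.0005 -0.2679  0.9634]
 [ 0.001   0.9634  0.2679]
 [-1.      0.0011 -0.0002]] 0.013333791806687414 [ 0.0869  0.2452 -1.2406] [ 0.0024  0.3298 -0.0055  1.5569  0.0008  1.2554  0.2682]
```

View pics/w4.png

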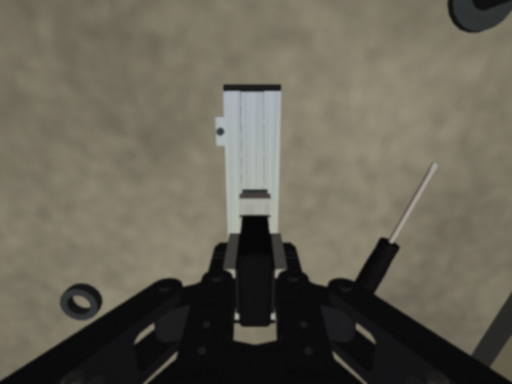

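View pics/s4c.png

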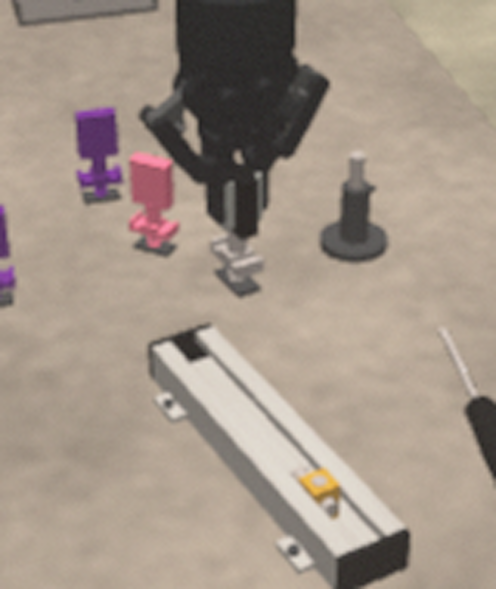

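Run:
```python
from h import *
w=cv2.imread('pics/w4.png'); crop(w,205,75,100,150,4.8,'pics/c6.png'); crop(w,215,170,80,70,9,'pics/c7.png')
g=cv2.cvtColor(w,cv2.COLOR_BGR2GRAY)
for v in (100,140,170,185): print(v,list(g[v,215:290]))
```

```text
100 [np.uint8(117), np.uint8(119), np.uint8(120), np.uint8(121), np.uint8(122), np.uint8(123), np.uint8(126), np.uint8(132), np.uint8(148), np.uint8(164), np.uint8(170), np.uint8(172), np.uint8(174), np.uint8(176), np.uint8(175), np.uint8(175), np.uint8(175), np.uint8(177), np.uint8(177), np.uint8(177), np.uint8(176), np.uint8(174), np.uint8(171), np.uint8(168), np.uint8(163), np.uint8(160), np.uint8(166), np.uint8(172), np.uint8(171), np.uint8(170), np.uint8(170), np.uint8(171), np.uint8(175), np.uint8(174), np.uint8(175), np.uint8(174), np.uint8(176), np.uint8(177), np.uint8(177), np.uint8(176), np.uint8(172), np.uint8(170), np.uint8(168), np.uint8(168), np.uint8(170), np.uint8(170), np.uint8(169), np.uint8(165), np.uint8(161), np.uint8(166), np.uint8(173), np.uint8(173), np.uint8(174), np.uint8(174), np.uint8(175), np.uint8(176), np.uint8(176), np.uint8(176), np.uint8(175), np.uint8(171), np.uint8(169), np.uint8(168), np.uint8(172), np.uint8(172), np.uint8(168), np.uint8(158), np.uint8(142), np.uint8(131), np.uint8(128), np.uint8(129), np.uint8(130), np.uint8(129), np.uint8(129), 
[... 2719 characters left out ...]
int8(175), np.uint8(173), np.uint8(169), np.uint8(167), np.uint8(169), np.uint8(171), np.uint8(172), np.uint8(174), np.uint8(175), np.uint8(178), np.uint8(177), np.uint8(175), np.uint8(172), np.uint8(173), np.uint8(175), np.uint8(176), np.uint8(176), np.uint8(174), np.uint8(175), np.uint8(173), np.uint8(170), np.uint8(171), np.uint8(171), np.uint8(171), np.uint8(174), np.uint8(176), np.uint8(178), np.uint8(177), np.uint8(176), np.uint8(173), np.uint8(170), np.uint8(174), np.uint8(176), np.uint8(178), np.uint8(175), np.uint8(165), np.uint8(145), np.uint8(134), np.uint8(132), np.uint8(132), np.uint8(131), np.uint8(130), np.uint8(129), np.uint8(128), np.uint8(126), np.uint8(124), np.uint8(123)]
```

View pics/c6.png

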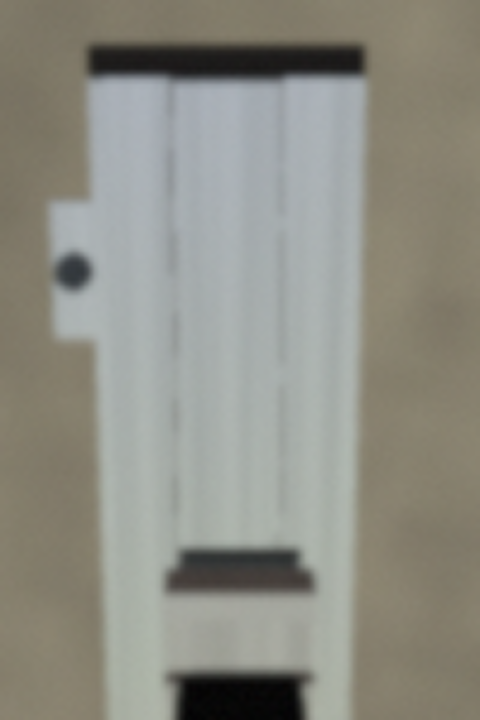

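View pics/c7.png

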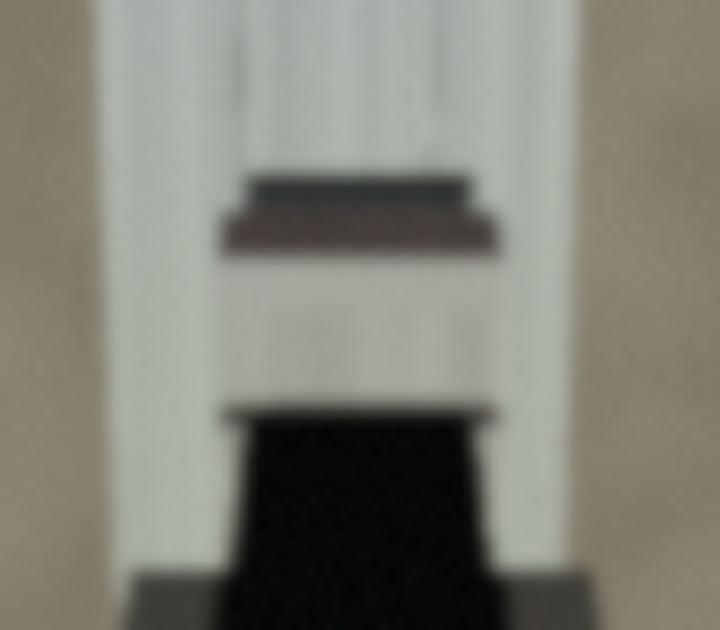

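Run:
```python
from h import *
np.set_printoptions(precision=2,suppress=True)
st=env.state(); print(st['time'],st['tool_pos'])
C=cam('wrist',st); R=st['eef_rot'];p=st['tool_pos']
T=lambda u,v,z:(R.T@(onz(C,u,v,z)-p))*1e3
w=cv2.imread('pics/w4.png'); g=cv2.GaussianBlur(cv2.cvtColor(w,cv2.COLOR_BGR2GRAY),(1,5),0).astype(float)
def cross(v,a,b,thr):
    r=g[v]; s=1 if b>a else -1
    for u in range(a,b,s):
        if (r[u]-thr)*(r[u+s]-thr)<=0 and r[u]!=r[u+s]: return u+s*(thr-r[u])/(r[u+s]-r[u])
L=[];Rr=[]
for v in list(range(96,112,3))+list(range(152,190,3)):
    a=cross(v,216,236,148);b=cross(v,290,270,150)
    if a and b: 
        A=T(a,v,.032);B=T(b,v,.032);L.append(A);Rr.append(B)
L=np.array(L);Rr=np.array(Rr)
for E in (L,Rr): print(np.polyfit(E[:,1]-0,E[:,2],1), E[0],E[-1])
M=(L+Rr)/2; print('mid',np.polyfit(M[:,1],M[:,2],1),'width',(Rr-L)[:,2].mean())
# plate edges
zp=p[2]+.0176-.045
f=lambda x,y:(215+(x+.5)/9-.5,170+(y+.5)/9-.5)
print('plate',T(*f(218,262),zp+.005),T(*f(499,262),zp+.005),T(*f(218,400),zp+.005),T(*f(497,400),zp+.005))
zf=p[2]+.0176-.068+.004
print('foot',T(*f(247,180),zf),T(*f(473,180),zf))
print('slot',T(240.3,100,.032),T(263.2,100,.032),T(241,140,.032),T(263.2,140,.032))
print('cap', T(251,(75+46/4.8),.032))
```

```text
6.35 [ 0.59 -0.03  0.18]
[  0.   -30.16] [148.4   78.65 -30.01] [148.32 -11.42 -30.12]
[-0.01 24.49] [148.4   78.68  24.1 ] [148.33 -11.39  24.55]
mid [-0.   -2.84] width 54.447137672994415
plate [22.42 21.4  -9.54] [22.42 21.41  8.84] [22.41 11.67 -9.69] [22.41 11.68  8.87]
foot [46.42 19.38 -8.64] [46.42 19.39  8.13]
slot [148.4   75.08 -13.68] [148.4   75.1    7.81] [148.36  37.72 -13.53] [148.37  37.73   8.16]
cap [148.41  88.71  -3.6 ]
```

>>> drive_tool(series=[12, 0, -0.6, 0, 30, 0, -1.2, 0, 48, 0, -2, 0, 64, 0, -2.5, 0, 76, 0, -2.5, 0, 83, 0, -2.5, 0, 86, 0, -2.5, 0, 86, 0, -2.5, 0, 86, 0, -2.5, 0])

```text
time: 7.25
tool_pos: [0.5842, -0.0328, 0.095]
eef_rot: [[0.001, -0.265, 0.964], [0.0, 0.964, 0.265], [-1.0, -0.0, 0.001]]
wrist_force: [-0.4, -0.4, -1.6]
width: 0.013
```

Run:
```python
from h import *
np.set_printoptions(precision=4,suppress=True)
st=env.state(); print(st['time'],st['tool_pos'],st['eef_rot'],st['wrist_force'])
w=env.snapshot('wrist');cv2.imwrite('pics/w5.png',w); crop(w,190,60,130,180,3.3,'pics/c8.png'); crop(w,215,150,80,80,9,'pics/c9.png')
b=env.snapshot('side');cv2.imwrite('pics/s5.png',b); crop(b,220,130,120,120,5,'pics/s5c.png')
```

```text
7.25 [ 0.5842 -0.0328  0.095 ] [[ 0.0011 -0.2649  0.9643]
 [ 0.0001  0.9643  0.2649]
 [-1.     -0.0002  0.0011]] [-0.3815 -0.424  -1.6248]
```

View pics/c8.png

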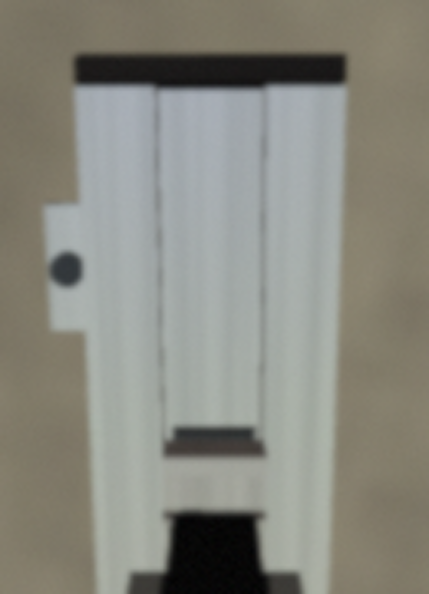

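View pics/c9.png

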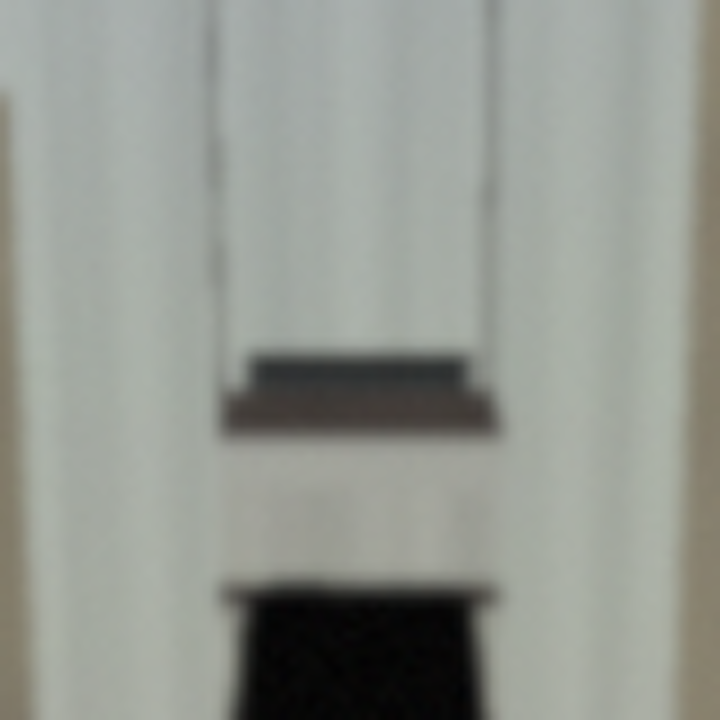

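View pics/s5c.png

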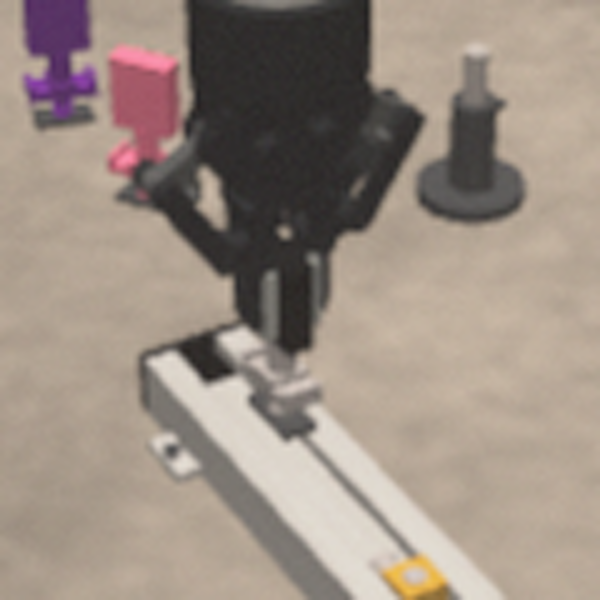

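```bash
cat > m.py <<'E'
from h import *
np.set_printoptions(precision=3,suppress=True)
def edges(w,st,rows,lo,hi,z=.032):
    C=cam('wrist',st); R=st['eef_rot'];p=st['tool_pos']
    T=lambda u,v,z:(R.T@(onz(C,u,v,z)-p))*1e3
    g=cv2.GaussianBlur(cv2.cvtColor(w,cv2.COLOR_BGR2GRAY),(1,5),0).astype(float)
    L=[];Q=[]
    gx=cv2.Sobel(g,cv2.CV_64F,1,0,ksize=3)
    def sub(r,i):
        a,b,c=r[i-1],r[i],r[i+1]; return i+.5*(a-c)/(a-2*b+c)
    for v in rows:
        r=gx[v]; i=lo[0]+np.argmax(r[lo[0]:lo[1]]); j=hi[0]+np.argmin(r[hi[0]:hi[1]])
        L.append(T(sub(r,i),v,z));Q.append(T(sub(r,j),v,z))
    return np.array(L),np.array(Q),T
E
python3 - <<'E'
from m import *
st=env.state(); print(st['time'],st['tool_pos'])
w=cv2.imread('pics/w5.png')
L,Q,T=edges(w,st,list(range(92,118,3))+list(range(166,225,4)),(205,228),(280,300))
for E in (L,Q,(L+Q)/2): print(np.polyfit(E[:,1],E[:,2],1),np.std(E[:,2]-np.polyval(np.polyfit(E[:,1],E[:,2],1),E[:,1])),E[0,1],E[-1,1])
print('w',(Q-L)[:,2])
f=lambda x,y:(215+(x+.5)/9-.5,150+(y+.5)/9-.5)
zp=.095+.0176-.045
print('plate',T(*f(219,445),zp+.005),T(*f(500,445),zp+.005),T(*f(220,580),zp+.005),T(*f(498,580),zp+.005))
zf=.095+.0176-.068+.004
print('foot',T(*f(247,355),zf),T(*f(470,355),zf))
for z in (.032,.024): print('slot',T(*f(210,5),z),T(*f(491,5),z),T(*f(221,350),z),T(*f(488,350),z))
E
```

```text
7.35 [ 0.584 -0.033  0.095]
[ -0.004 -27.78 ] 0.03227963564253419 81.34057236814326 -11.59510385854829
[-0.005 26.223] 0.0451493923473236 81.37867864666826 -11.594828138324203
[-0.004 -0.778] 0.03262539268720126 81.35962550740575 -11.594965998436248
w [53.907 53.885 53.858 53.977 53.996 53.947 54.033 53.951 53.951 54.025
 53.96  53.961 53.949 53.949 53.957 53.996 54.038 53.982 54.1   53.994
 54.005 53.961 53.969 54.042]
plate [22.47  21.17  -9.483] [22.494 21.173  8.907] [22.473 11.643 -9.566] [22.498 11.644  8.934]
foot [46.472 19.752 -8.643] [46.493 19.755  7.903]
slot [ 63.059  42.931 -11.892] [63.088 42.94   9.872] [ 63.07   14.92  -11.474] [63.098 14.924 10.07 ]
slot [ 71.059  41.509 -12.346] [71.089 41.519 10.268] [ 71.07   12.404 -11.913] [71.1   12.409 10.473]
```

>>> drive_tool(series=[3, 0, -0.4, -0.004, 8, 0, -0.4, -0.004, 11, 0, -0.4, -0.004, 14, 0, -0.4, -0.004, 18, 0, -0.4, -0.004, 22, 0, -0.4, -0.004, 25, 0, -0.4, -0.004, 28, 0, -0.4, -0.004, 28, 0, -0.4, -0.004, 28, 0, -0.4, -0.004])

```text
time: 8.35
tool_pos: [0.5833, -0.0329, 0.0663]
eef_rot: [[-0.0, -0.269, 0.963], [0.0, 0.963, 0.269], [-1.0, 0.0, -0.0]]
wrist_force: [0.6, -0.4, -1.7]
width: 0.013
```

Run:
```python
from m import *
st=env.state(); print(st['time'],st['tool_pos'],st['eef_rot'],st['wrist_force'],st['ft_torque'])
w=env.snapshot('wrist');cv2.imwrite('pics/w6.png',w); crop(w,200,130,110,110,6,'pics/c10.png')
```

```text
8.35 [ 0.583 -0.033  0.066] [[-0.    -0.269  0.963]
 [ 0.     0.963  0.269]
 [-1.     0.    -0.   ]] [ 0.583 -0.387 -1.716] [-0.005  0.043  0.049]
```

View pics/c10.png

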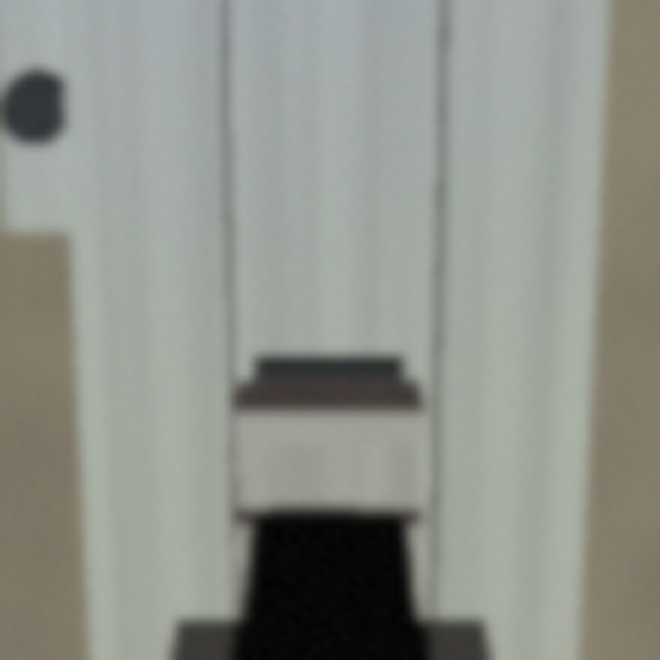

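>>> drive_tool(series=[2, 0, 0.2, 0, 4, 0, 0.2, 0, 6, 0, 0.2, 0, 8, 0, 0.2, 0, 10, 0, 0.2, 0, 12, 0, 0.2, 0, 14, 0, 0.2, 0, 14, 0, 0.2, 0])

```text
time: 9.2
tool_pos: [0.5835, -0.0329, 0.0524]
eef_rot: [[-0.0, -0.269, 0.963], [0.0, 0.963, 0.269], [-1.0, 0.0, 0.0]]
wrist_force: [-1.8, -0.7, 3.7]
width: 0.0134
```

>>> drive_tool(series=[1.5, 0, 0, 0, 3, 0, 0, 0, 4.5, 0, 0, 0, 6, 0, 0, 0, 7.5, 0, 0, 0, 8.5, 0, 0, 0, 9, 0, 0, 0, 9, 0, 0, 0, 9, 0, 0, 0])

```text
time: 10.1
tool_pos: [0.5836, -0.0328, 0.0436]
eef_rot: [[0.0, -0.269, 0.963], [0.0, 0.963, 0.269], [-1.0, 0.0, 0.0]]
wrist_force: [-3.7, 0.3, 7.1]
width: 0.0132
```

Run:
```python
from m import *
st=env.state(); print(st['time'],st['tool_pos'],st['wrist_force'],st['ft_torque'],st['qpos'])
w=env.snapshot('wrist');cv2.imwrite('pics/w7.png',w); crop(w,200,130,110,110,6,'pics/c11.png')
```

```text
10.1 [ 0.584 -0.033  0.044] [-3.726  0.273  7.111] [-0.021  0.902  0.039] [ 0.008  0.457 -0.008  1.706  0.004  0.978  0.27 ]
```

View pics/c11.png

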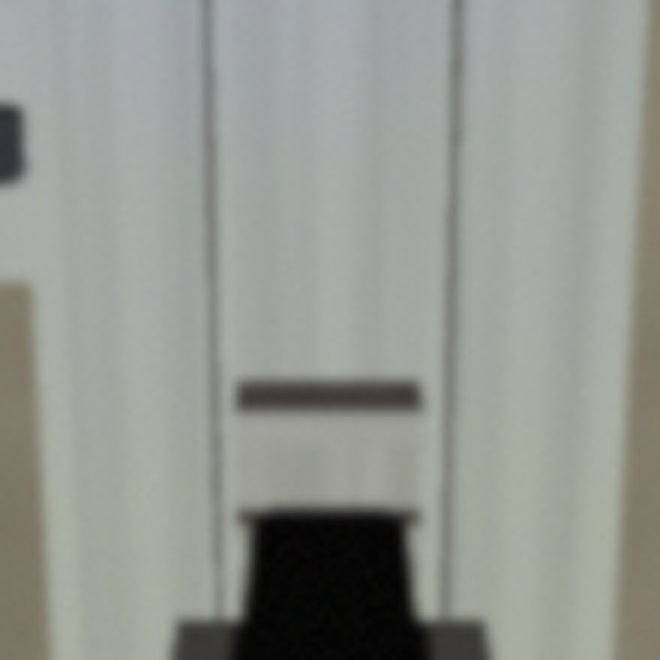

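>>> drive_tool(series=[-0.5, 0, 0, -0.08, -0.5, 0, 0.1, -0.2, -0.5, 0, 0.3, -0.32, -0.5, 0, 0.4, -0.44, -0.5, 0, 0.5, -0.56, -0.5, 0, 0.6, -0.68, -0.5, 0, 0.7, -0.78, -0.5, 0, 0.7, -0.78])

```text
time: 10.95
tool_pos: [0.5855, -0.0326, 0.0447]
eef_rot: [[0.003, -0.87, 0.493], [0.0, 0.493, 0.87], [-1.0, -0.002, 0.002]]
wrist_force: [-0.0, -0.2, 6.1]
width: 0.0131
```

>>> drive_tool(series=[0, 0, 0, 0, 0, 0, 0, 0])

```text
time: 11.15
tool_pos: [0.5855, -0.0327, 0.0447]
eef_rot: [[0.003, -0.868, 0.496], [0.0, 0.496, 0.868], [-1.0, -0.002, 0.002]]
wrist_force: [-0.8, 0.6, 6.6]
width: 0.0132
```

>>> drive_tool(series=[0.8, 0.1, -0.1, -0.1, 1, 0.2, -0.2, -0.22, 1, 0.3, -0.3, -0.34, 1, 0.4, -0.4, -0.46, 1, 0.5, -0.5, -0.58, 1, 0.6, -0.6, -0.7, 1, 0.6, -0.6, -0.79, 1, 0.6, -0.6, -0.79, 1, 0.6, -0.6, -0.79])

```text
time: 12.05
tool_pos: [0.585, -0.0326, 0.0439]
eef_rot: [[0.003, -0.963, -0.268], [0.001, -0.268, 0.963], [-1.0, -0.003, -0.0]]
wrist_force: [-0.4, 1.5, 7.7]
width: 0.0134
```

Run:
```python
from m import *
st=env.state(); print(st['time'],st['tool_pos'],st['eef_rot'],st['wrist_force'],st['ft_torque'],st['qpos'])
w=env.snapshot('wrist');cv2.imwrite('pics/w8.png',w)
b=env.snapshot('side'); cv2.imwrite('pics/s8.png',b); crop(b,220,140,120,120,5,'pics/s8c.png')
```

```text
12.05 [ 0.585 -0.033  0.044] [[ 0.003 -0.963 -0.268]
 [ 0.001 -0.268  0.963]
 [-1.    -0.003 -0.   ]] [-0.389  1.485  7.691] [ 0.145 -0.018  0.008] [ 0.251  0.48  -0.321  1.694  0.174  0.993  1.711]
```

View pics/w8.png

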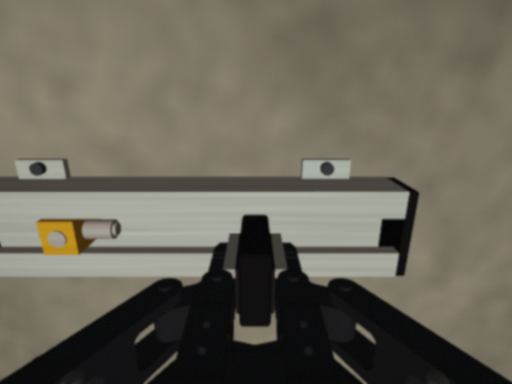

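View pics/s8c.png

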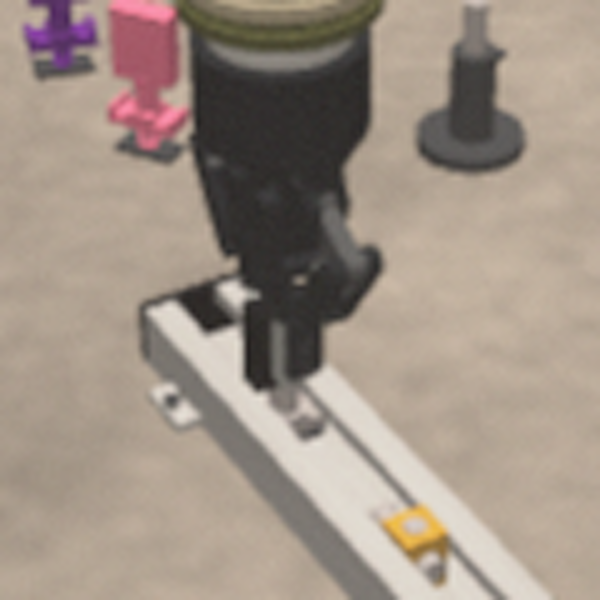

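>>> drive_tool(series=[-1, 0.3, 0, 0, -2, 0.3, 0, 0, -3, 0.3, 0, 0, -4, 0.3, 0, 0, -5, 0.3, 0, 0, -5, 0.3, 0, 0, -5, 0.3, 0, 0])

```text
time: 12.85
tool_pos: [0.5848, -0.0326, 0.0488]
eef_rot: [[0.004, -0.963, -0.268], [0.001, -0.268, 0.963], [-1.0, -0.004, -0.001]]
wrist_force: [1.5, 0.6, 5.5]
width: 0.0134
```

>>> drive_tool(series=[-0.5, 0, 0, 0, -1, 0, 0, 0, -1.5, 0, 0, 0, -1.5, 0, 0, 0])

```text
time: 13.25
tool_pos: [0.5841, -0.0328, 0.0499]
eef_rot: [[0.002, -0.963, -0.268], [0.0, -0.268, 0.963], [-1.0, -0.002, -0.0]]
wrist_force: [4.1, 1.5, 4.4]
width: 0.0134
```

Run:
```python
from m import *
st=env.state(); print(st['time'],st['tool_pos'],st['eef_rot'],st['wrist_force'],st['ft_torque'])
w=env.snapshot('wrist');cv2.imwrite('pics/w9.png',w); crop(w,190,160,130,130,6,'pics/c12.png')
b=env.snapshot('side'); cv2.imwrite('pics/s9.png',b); crop(b,250,190,70,70,9,'pics/s9c.png')
```

```text
13.25 [ 0.584 -0.033  0.05 ] [[ 0.002 -0.963 -0.268]
 [ 0.    -0.268  0.963]
 [-1.    -0.002 -0.   ]] [4.06  1.541 4.445] [ 0.245 -1.007  0.016]
```

View pics/c12.png

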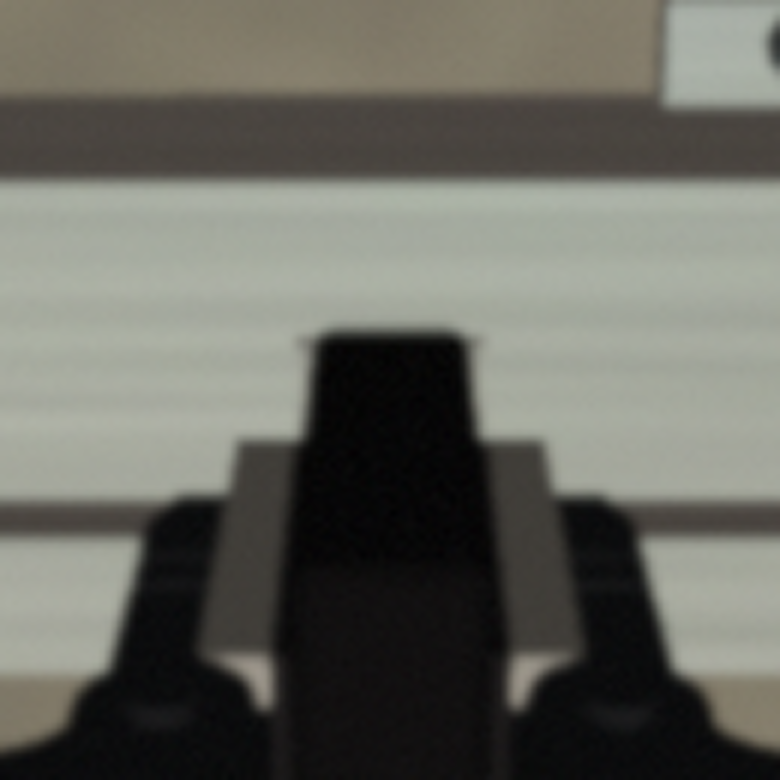

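View pics/s9c.png

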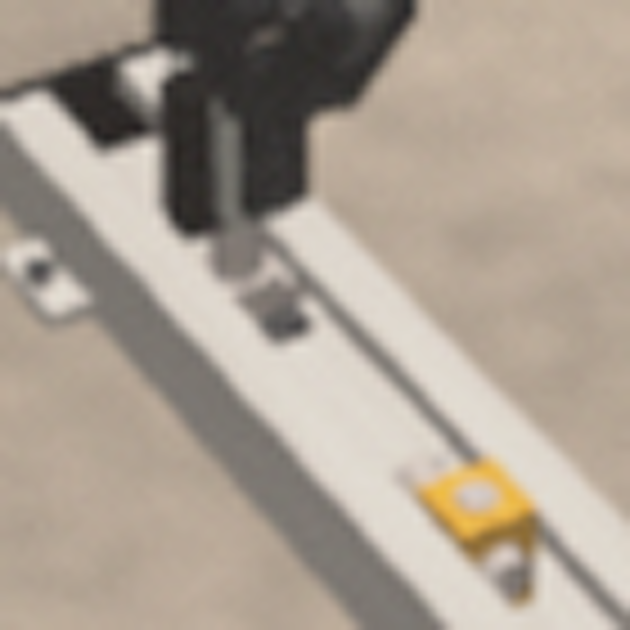

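Run:
```python
from m import *
st=env.state(); C=cam('wrist',st); R=st['eef_rot'];p=st['tool_pos']
T=lambda u,v,z:(R.T@(onz(C,u,v,z)-p))*1e3
w=cv2.imread('pics/w9.png'); g=cv2.cvtColor(w,cv2.COLOR_BGR2GRAY).astype(int)
print([list(map(int,g[184:196,u])) for u in (200,300)],[list(map(int,g[266:278,u])) for u in (150,195)])
f=lambda x,y:((x+.5)/6-.5+190,(y+.5)/6-.5+160)
zb=p[2]+.0176
print('top',T(*f(60,178),.032),T(*f(700,178),.032),'low',T(*f(30,675),.032),'slotfar',T(*f(30,532),.032))
print('bar bot',T(*f(390,332),zb-.022),'bar top',T(*f(390,562),zb+.022))
```

```text
[[69, 69, 69, 70, 74, 95, 132, 161, 170, 172, 172, 168], [69, 69, 69, 71, 73, 97, 135, 163, 173, 174, 173, 169]] [[168, 167, 167, 167, 165, 160, 147, 132, 128, 128, 127, 126], [167, 168, 171, 169, 169, 161, 144, 127, 121, 121, 120, 120]]
top [ 17.557  28.342 -30.495] [17.546 28.392 29.798] low [ 17.622 -25.709 -36.672] slotfar [ 17.602  -9.084 -35.642]
bar bot [ 4.379 18.185  0.608] bar top [-39.624  20.364   0.63 ]
```

Run:
```python
import cv2
for n in (4,5,7,8,9):
    g=cv2.cvtColor(cv2.imread(f'pics/w{n}.png'),cv2.COLOR_BGR2GRAY).astype(int)
    print(n,[int(x) for x in g[208:222,250:260].mean(1)],[round(float(x),1) for x in g[246:264,248:262].mean(1)], 'end',[round(float(x)) for x in g[318:332,250:260].mean(1)])
```

```text
4 [162, 162, 162, 162, 161, 151, 122, 73, 30, 9, 6, 6, 5, 7] [6.9, 6.3, 7.0, 6.8, 6.9, 6.7, 7.1, 8.7, 10.4, 12.4, 13.8, 14.8, 15.3, 16.4, 16.6, 17.5, 16.9, 17.0] end [16, 16, 16, 16, 16, 16, 17, 28, 60, 97, 116, 120, 120, 120]
5 [158, 158, 158, 158, 157, 147, 117, 70, 28, 10, 6, 6, 6, 6] [5.9, 6.1, 6.2, 5.9, 6.6, 6.9, 6.9, 7.8, 9.8, 11.8, 13.3, 14.8, 15.4, 16.2, 16.4, 16.1, 16.9, 17.1] end [16, 16, 16, 15, 16, 16, 16, 26, 57, 98, 128, 143, 150, 152]
7 [155, 155, 155, 155, 153, 140, 102, 54, 20, 7, 6, 5, 6, 6] [5.7, 6.3, 5.9, 6.2, 6.1, 6.1, 5.9, 7.4, 9.4, 11.8, 12.9, 13.9, 14.6, 15.2, 16.2, 15.9, 16.1, 16.2] end [15, 16, 15, 15, 15, 15, 17, 35, 83, 135, 160, 165, 166, 166]
8 [173, 173, 172, 170, 165, 150, 109, 58, 22, 8, 6, 6, 6, 6] [6.5, 6.9, 5.8, 6.6, 6.8, 5.9, 6.6, 7.7, 10.1, 12.5, 13.3, 14.0, 15.2, 15.6, 16.1, 16.1, 16.0, 15.9] end [16, 15, 16, 15, 16, 16, 18, 35, 69, 103, 119, 124, 124, 125]
9 [172, 169, 166, 165, 163, 154, 125, 76, 31, 9, 6, 5, 6, 6] [6.3, 6.9, 6.4, 6.1, 6.5, 6.9, 6.5, 8.6, 10.9, 12.1, 13.4, 14.7, 15.4, 16.4, 16.2, 16.3, 16.4, 16.4] end [16, 16, 15, 16, 16, 15, 16, 28, 62, 101, 121, 126, 127, 127]
```

>>> drive_tool(series=[-0.5, -0.2, 0, 0, -0.5, -0.2, 0, 0, -1, -0.2, 0, 0, -1, -0.2, 0, 0])

```text
time: 13.75
tool_pos: [0.5833, -0.033, 0.0503]
eef_rot: [[-0.0, -0.963, -0.268], [-0.0, -0.268, 0.963], [-1.0, 0.0, 0.0]]
wrist_force: [4.1, 0.5, 4.5]
width: 0.0133
```

>>> drive_tool(series=[0, 0, 0, 0, 0, 0, 0, 0, 0, 0, 0, 0])

```text
time: 14.05
tool_pos: [0.5833, -0.033, 0.0503]
eef_rot: [[-0.0, -0.963, -0.268], [-0.0, -0.268, 0.963], [-1.0, 0.0, -0.0]]
wrist_force: [3.7, 0.4, 4.9]
width: 0.0131
```

>>> drive_tool(series=[0, -0.5, 0, 0, 0, -1, 0, 0, 0, -1, 0, 0, 0, -1, 0, 0])

```text
time: 14.45
tool_pos: [0.5835, -0.0329, 0.0499]
eef_rot: [[-0.002, -0.963, -0.268], [-0.0, -0.268, 0.963], [-1.0, 0.002, 0.0]]
wrist_force: [0.0, 0.4, 4.9]
width: 0.0136
```

Run:
```python
from m import *
st=env.state(); print(st['time'],st['tool_pos'],st['eef_rot'],st['wrist_force'],st['ft_torque'],st['joint_velocities'])
w=env.snapshot('wrist');cv2.imwrite('pics/w10.png',w)
st=env.state(); C=cam('wrist',st); R=st['eef_rot'];p=st['tool_pos']
T=lambda u,v,z:(R.T@(onz(C,u,v,z)-p))*1e3
g=cv2.GaussianBlur(cv2.cvtColor(w,cv2.COLOR_BGR2GRAY),(7,1),0).astype(float); gy=cv2.Sobel(g,cv2.CV_64F,0,1,ksize=3)
def sub(r,i): a,b,c=r[i-1],r[i],r[i+1]; return i+.5*(a-c)/(a-2*b+c)
for u in (195,205,300,310,330):
    r=gy[:,u]; i=182+np.argmax(r[182:198]); print(u,sub(r,i),T(u,sub(r,i),.032))
for u in (130,150,170,350):
    r=gy[:,u]; i=262+np.argmin(r[262:282]); print(u,sub(r,i),T(u,sub(r,i),.032))
```

```text
14.45 [ 0.584 -0.033  0.05 ] [[-0.002 -0.963 -0.268]
 [-0.    -0.268  0.963]
 [-1.     0.002  0.   ]] [0.007 0.374 4.856] [-0.134 -0.055 -0.048] [ 0.001 -0.003 -0.001  0.002 -0.    -0.002  0.   ]
195 190.6627906976744 [ 17.947  27.373 -33.221]
205 190.70289855072463 [ 17.948  27.353 -27.547]
300 190.35714285714286 [17.963 27.596 26.363]
310 190.30769230769232 [17.964 27.629 32.035]
330 190.36046511627907 [17.967 27.605 43.384]
130 273.03846153846155 [ 17.85  -26.581 -77.026]
150 272.97457627118644 [ 17.854 -26.527 -64.555]
170 277.8138686131387 [ 17.851 -30.017 -52.394]
350 279.69 [ 17.879 -31.311  60.581]
```

>>> drive_tool(series=[-0.5, -0.3, 0, 0, -1, -0.5, 0, 0, -1, -0.5, 0, 0, -1, -0.5, 0, 0])

```text
time: 14.9
tool_pos: [0.5838, -0.0328, 0.0508]
eef_rot: [[-0.002, -0.963, -0.268], [-0.0, -0.268, 0.963], [-1.0, 0.002, 0.0]]
wrist_force: [-3.1, -0.9, 4.7]
width: 0.0134
```

>>> drive_tool(series=[-0.5, 0, 0, 0, -1, 0, 0, 0, -1, 0, 0, 0, -1, 0, 0, 0])

```text
time: 15.3
tool_pos: [0.5837, -0.0328, 0.051]
eef_rot: [[-0.002, -0.963, -0.268], [-0.0, -0.268, 0.963], [-1.0, 0.002, 0.001]]
wrist_force: [-2.0, -2.6, -9.9]
width: 0.0137
```

>>> drive_tool(series=[0.4, -0.1, 0, 0, 0.6, -0.2, 0, 0, 0.6, -0.2, 0, 0])

```text
time: 15.6
tool_pos: [0.5838, -0.0328, 0.051]
eef_rot: [[-0.002, -0.963, -0.268], [-0.0, -0.268, 0.963], [-1.0, 0.002, 0.0]]
wrist_force: [-4.5, -3.1, -7.7]
width: 0.0133
```

Run:
```python
from m import *
st=env.state(); print(st['time'],st['tool_pos'],st['wrist_force'],st['ft_torque'])
w=env.snapshot('wrist');cv2.imwrite('pics/w11.png',w)
b=env.snapshot('side'); crop(b,250,190,80,80,9,'pics/s11c.png')
s=env.snapshot('scene'); crop(s,170,170,120,90,6,'pics/a11c.png')
```

```text
15.6 [ 0.584 -0.033  0.051] [-4.503 -3.074 -7.709] [-0.643  1.059 -0.03 ]
```

View pics/w11.png

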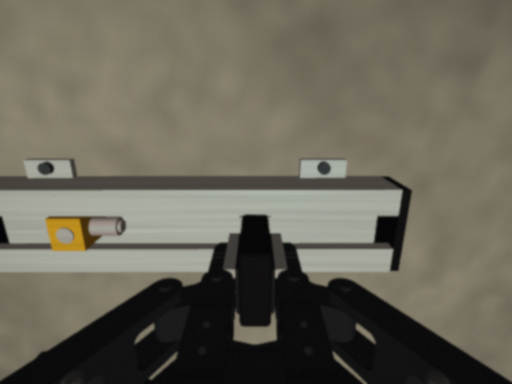

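View pics/s11c.png

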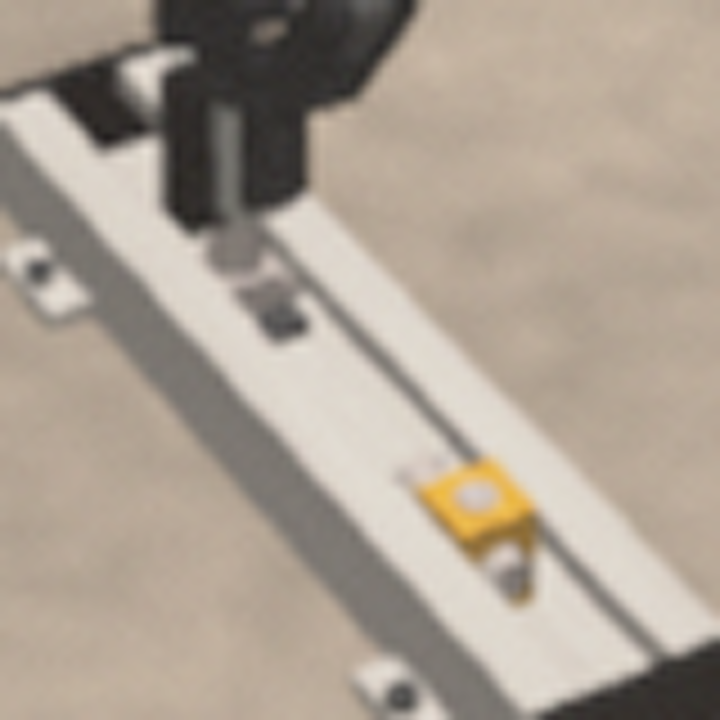

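View pics/a11c.png

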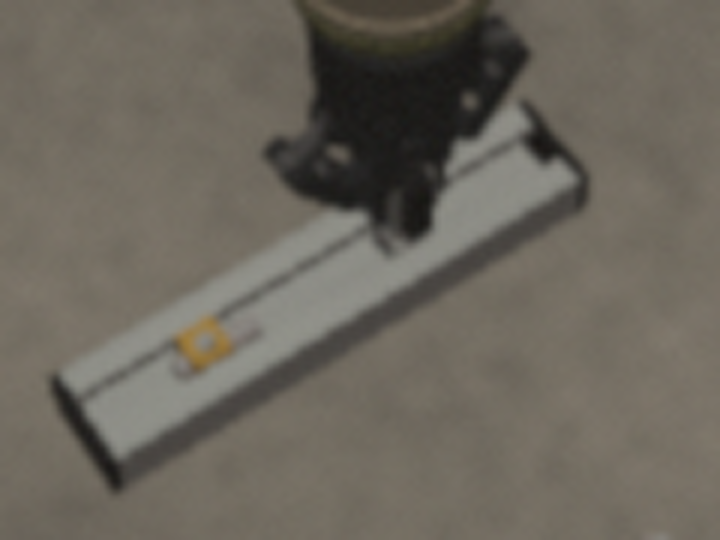

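>>> drive_tool(series=[0.4, 0.3, 0, 0, 0.6, 0.4, 0, 0, 0.6, 0.4, 0, 0])

```text
time: 16.05
tool_pos: [0.5838, -0.0328, 0.051]
eef_rot: [[-0.001, -0.963, -0.268], [-0.0, -0.268, 0.963], [-1.0, 0.001, 0.0]]
wrist_force: [-5.1, -2.3, -4.0]
width: 0.0132
```

>>> drive_tool(series=[0.4, 0.6, 0, 0, 0.4, 0.6, 0, 0, 0.4, 0.6, 0, 0])

```text
time: 16.35
tool_pos: [0.5838, -0.0328, 0.051]
eef_rot: [[-0.0, -0.963, -0.268], [-0.0, -0.268, 0.963], [-1.0, 0.0, -0.0]]
wrist_force: [-5.0, -1.7, -1.1]
width: 0.0135
```

Run:
```python
from m import *
st=env.state(); C=cam('wrist',st); R=st['eef_rot'];p=st['tool_pos']
T=lambda u,v,z:(R.T@(onz(C,u,v,z)-p))*1e3
print(st['ft_torque'])
w=cv2.imread('pics/w11.png'); crop(w,35,200,110,70,7,'pics/c13.png')
print(T(66,234,.035), T(47,217,.035),T(82,217,.035), T(125,226,.018))
```

```text
[-0.549  1.107  0.019]
[  15.957    1.164 -110.346] [  15.961   11.977 -119.201] [ 15.96   11.993 -98.998] [ 32.956  -1.489 -83.088]
```

View pics/c13.png

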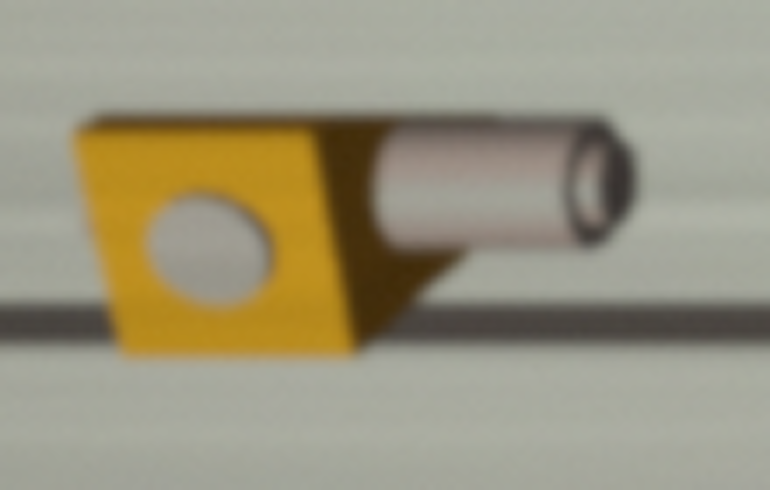

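>>> drive_tool(series=[0, 0, -1, 0, 0, 0, -3, 0, 0, 0, -6, 0, 0, 0, -10, 0, 0, 0, -14, 0, 0, 0, -18, 0, 0, 0, -21, 0, 0, 0, -23, 0, 0, 0, -24, 0, 0, 0, -24, 0])

```text
time: 17.35
tool_pos: [0.591, -0.0514, 0.051]
eef_rot: [[0.001, -0.962, -0.271], [0.005, -0.271, 0.962], [-1.0, -0.002, 0.004]]
wrist_force: [-2.7, 7.1, -4.1]
width: 0.0136
```

>>> drive_tool(series=[0.3, 0, -1, 0, 0.4, 0, -3, 0, 0.4, 0, -6, 0, 0.4, 0, -9, 0, 0.4, 0, -12, 0, 0.4, 0, -15, 0, 0.4, 0, -17, 0, 0.4, 0, -18, 0, 0.4, 0, -18, 0])

```text
time: 18.25
tool_pos: [0.5963, -0.0694, 0.051]
eef_rot: [[0.002, -0.963, -0.271], [0.004, -0.271, 0.963], [-1.0, -0.003, 0.003]]
wrist_force: [-0.6, 5.6, -3.1]
width: 0.0134
```

>>> drive_tool(series=[0.2, 0, -1, 0, 0.3, 0, -2.5, 0, 0.3, 0, -4, 0, 0.3, 0, -5.5, 0, 0.3, 0, -7, 0, 0.3, 0, -8.5, 0, 0.3, 0, -10, 0, 0.3, 0, -11, 0, 0.3, 0, -12, 0, 0.3, 0, -12, 0])

```text
time: 19.25
tool_pos: [0.5999, -0.0814, 0.051]
eef_rot: [[0.003, -0.963, -0.271], [0.003, -0.27, 0.963], [-1.0, -0.004, 0.002]]
wrist_force: [-1.0, 5.7, -1.4]
width: 0.013
```

Run:
```python
from m import *
st=env.state(); print(st['time'],st['tool_pos'],st['wrist_force'],st['ft_torque'])
w=env.snapshot('wrist');cv2.imwrite('pics/w12.png',w); crop(w,120,170,180,110,4.4,'pics/c14.png')
b=env.snapshot('side'); crop(b,250,190,80,80,9,'pics/s12c.png')
C=cam('wrist',st); R=st['eef_rot'];p=st['tool_pos']
```

```text
19.25 [ 0.6   -0.081  0.051] [-1.041  5.705 -1.42 ] [ 1.233  0.373 -0.004]
```

View pics/c14.png

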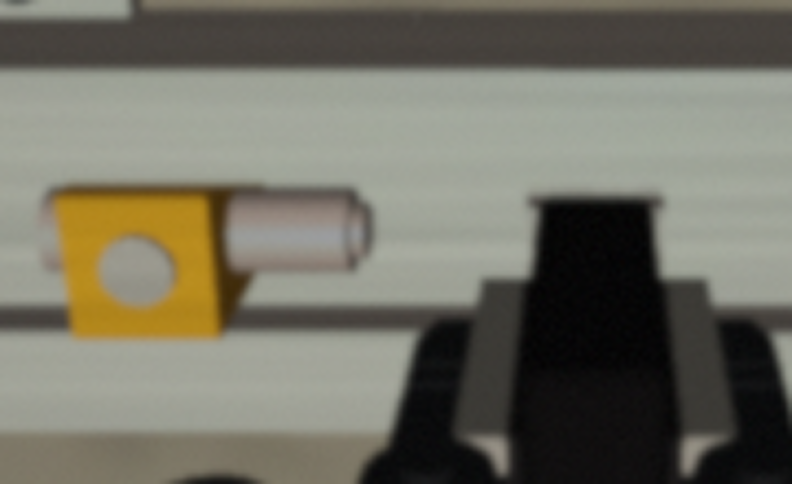

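View pics/s12c.png

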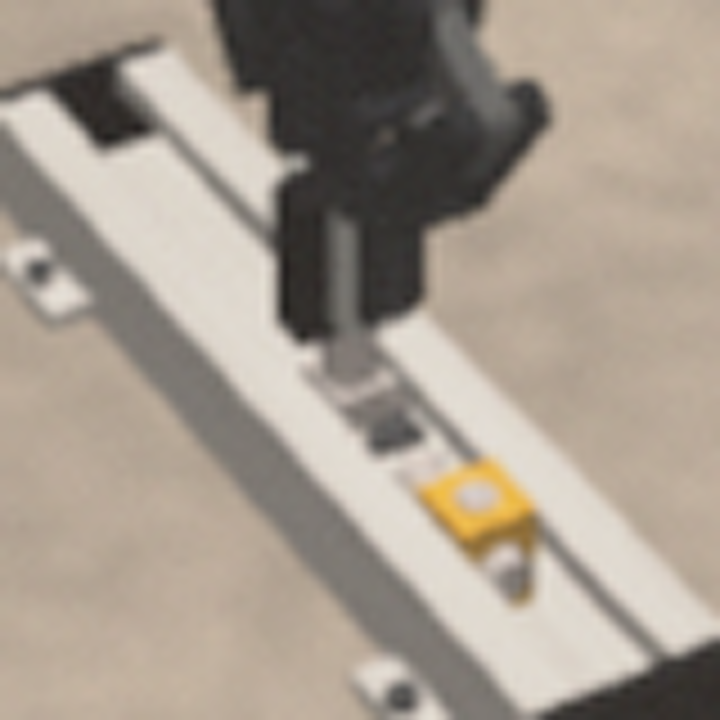

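Run:
```python
from m import *
st=env.state(); C=cam('wrist',st); R=st['eef_rot'];p=st['tool_pos']
T=lambda u,v,z:(R.T@(onz(C,u,v,z)-p))*1e3
f=lambda x,y:((x+.5)/4.4-.5+120,(y+.5)/4.4-.5+170)
for z in (.018,.023,.028): print(T(*f(372,232),z))
print('stop',T(*f(60,190),.035),T(*f(208,190),.035),T(*f(220,337),.035))
print('plate end visible',T(*f(530,195),.024),T(*f(663,195),.024))
```

```text
[ 32.926   1.139 -31.822]
[ 27.92    3.369 -30.891]
[ 22.914   5.599 -29.961]
stop [ 15.787  14.702 -69.013] [ 15.833  14.699 -49.727] [ 15.911  -6.792 -50.068]
plate end visible [26.951  9.448 -8.329] [26.996  9.445 10.268]
```

>>> drive_tool(series=[0, 0, -1, 0, 0, 0, -2.5, 0, 0, 0, -4.5, 0, 0, 0, -6.5, 0, 0, 0, -8.5, 0, 0, 0, -10.5, 0, 0, 0, -12.5, 0, 0, 0, -14.5, 0, 0, 0, -15.5, 0, 0, 0, -16, 0, 0, 0, -16, 0])

```text
time: 20.45
tool_pos: [0.6042, -0.0969, 0.051]
eef_rot: [[0.003, -0.963, -0.27], [0.003, -0.27, 0.963], [-1.0, -0.004, 0.002]]
wrist_force: [-1.3, 5.1, -0.9]
width: 0.013
```

Run:
```python
from m import *
st=env.state(); print(st['time'],st['tool_pos'],st['wrist_force'],st['ft_torque'])
w=env.snapshot('wrist');cv2.imwrite('pics/w13.png',w); crop(w,150,180,150,90,5.2,'pics/c15.png')
C=cam('wrist',st); R=st['eef_rot'];p=st['tool_pos']
```

```text
20.45 [ 0.604 -0.097  0.051] [-1.335  5.108 -0.949] [1.18  0.391 0.011]
```

View pics/c15.png

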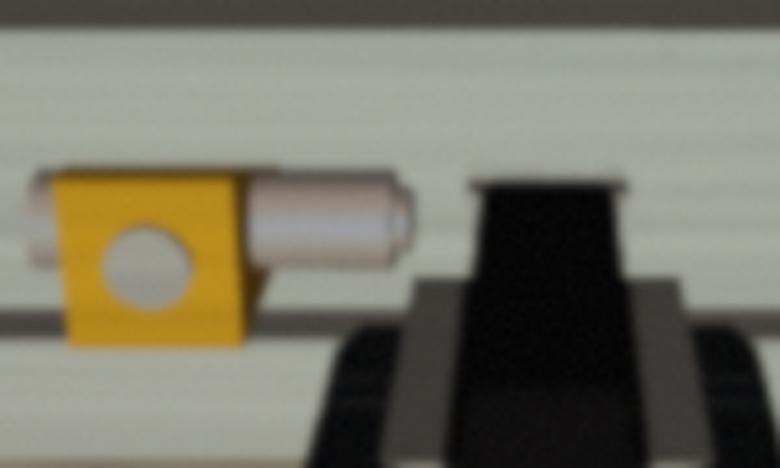

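>>> drive_tool(series=[0, 0, -1, 0, 0, 0, -2, 0, 0, 0, -3, 0, 0, 0, -4, 0, 0, 0, -4.5, 0, 0, 0, -4.5, 0])

```text
time: 21.1
tool_pos: [0.6055, -0.1012, 0.051]
eef_rot: [[0.003, -0.963, -0.271], [0.003, -0.271, 0.963], [-1.0, -0.004, 0.002]]
wrist_force: [-0.9, 4.8, -0.4]
width: 0.0133
```

>>> drive_tool(series=[0, 0, -0.5, 0, 0, 0, -1, 0, 0, 0, -1, 0])

```text
time: 21.4
tool_pos: [0.6057, -0.1021, 0.051]
eef_rot: [[0.003, -0.963, -0.271], [0.003, -0.271, 0.963], [-1.0, -0.004, 0.002]]
wrist_force: [-1.7, 5.8, -1.9]
width: 0.0131
```

>>> drive_tool(series=[0, 0, -0.5, 0, 0, 0, -0.5, 0, 0, 0, -0.5, 0])

```text
time: 21.7
tool_pos: [0.6058, -0.1025, 0.051]
eef_rot: [[0.003, -0.963, -0.271], [0.003, -0.271, 0.963], [-1.0, -0.004, 0.002]]
wrist_force: [-1.3, 5.5, -1.1]
width: 0.0133
```

>>> drive_tool(series=[0, 0, -0.5, 0, 0, 0, -0.5, 0, 0, 0, -0.5, 0])

```text
time: 22.0
tool_pos: [0.6059, -0.103, 0.051]
eef_rot: [[0.003, -0.963, -0.271], [0.003, -0.271, 0.963], [-1.0, -0.004, 0.002]]
wrist_force: [-1.9, 3.7, -1.0]
width: 0.0135
```

Run:
```python
from m import *
st=env.state(); print(st['time'],st['tool_pos'],st['wrist_force'],st['ft_torque'])
w=env.snapshot('wrist');cv2.imwrite('pics/w14.png',w); crop(w,170,180,120,70,6.5,'pics/c16.png')
```

```text
22.0 [ 0.606 -0.103  0.051] [-1.942  3.652 -1.042] [ 1.294  0.456 -0.023]
```

View pics/c16.png

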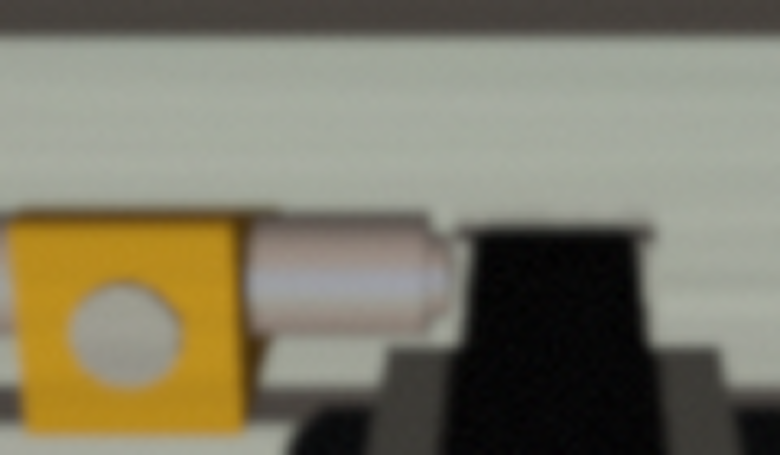

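>>> drive_tool(series=[0, 0, -0.5, 0, 0, 0, -0.5, 0])

```text
time: 22.25
tool_pos: [0.6061, -0.1035, 0.051]
eef_rot: [[0.003, -0.963, -0.271], [0.003, -0.271, 0.963], [-1.0, -0.004, 0.002]]
wrist_force: [-0.9, 4.8, -0.1]
width: 0.0133
```

```bash
cat > r.py <<'E'
from m import *
st=env.state(); a=np.array([-.269,.963,0]); M=np.array(st['ft_torque'])
print(st['time'],st['tool_pos'],'along pos',round(float(a@st['tool_pos'])*1e3,2),'F along',round(float(a@st['wrist_force']),2),'M', M, 'M about across', round(float(M@np.array([.963,.269,0])),3))
E
python3 r.py
```

```text
22.25 [ 0.606 -0.103  0.051] along pos -262.7 F along 4.86 M [1.322 0.37  0.001] M about across 1.373
```

>>> drive_tool(series=[0, 0, -0.5, 0, 0, 0, -0.5, 0])

```text
time: 22.45
tool_pos: [0.6062, -0.1037, 0.051]
eef_rot: [[0.003, -0.963, -0.271], [0.004, -0.271, 0.963], [-1.0, -0.004, 0.003]]
wrist_force: [-1.5, 5.8, -0.5]
width: 0.0134
```

```bash
python3 r.py
```

```text
22.45 [ 0.606 -0.104  0.051] along pos -262.94 F along 6.0 M [ 1.466  0.504 -0.028] M about across 1.547
```

>>> drive_tool(series=[0, 0, -0.5, 0, 0, 0, -0.5, 0])

```text
time: 22.65
tool_pos: [0.6062, -0.1039, 0.051]
eef_rot: [[0.002, -0.963, -0.271], [0.004, -0.271, 0.963], [-1.0, -0.003, 0.003]]
wrist_force: [-2.6, 5.9, -0.3]
width: 0.0135
```

```bash
python3 r.py
python3 - <<'E'
from m import *
w=env.snapshot('wrist');cv2.imwrite('pics/w15.png',w); crop(w,170,180,120,70,6.5,'pics/c17.png')
E
```

```text
22.65 [ 0.606 -0.104  0.051] along pos -263.15 F along 6.42 M [ 1.612  0.557 -0.003] M about across 1.702
```

View pics/c17.png

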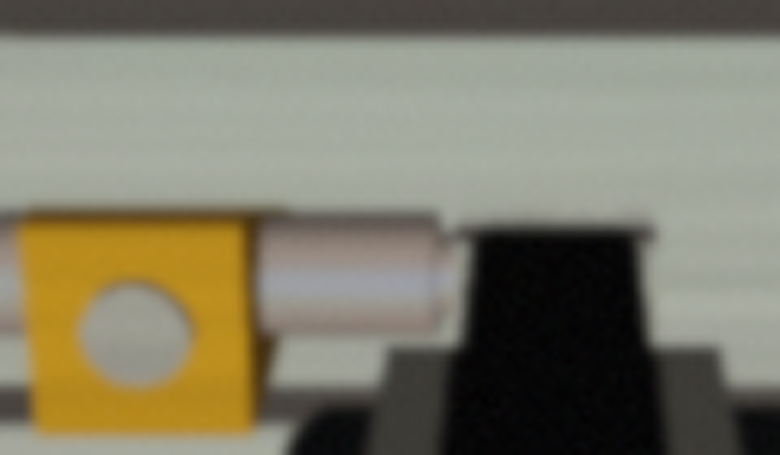

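>>> drive_tool(series=[0, 0, 0.4, 0, 0, 0, 0.8, 0, 0, 0, 1.2, 0, 0, 0, 1.2, 0])

```text
time: 23.1
tool_pos: [0.6062, -0.1038, 0.051]
eef_rot: [[0.003, -0.963, -0.27], [0.003, -0.27, 0.963], [-1.0, -0.004, 0.002]]
wrist_force: [0.2, 5.5, -1.0]
width: 0.0135
```

```bash
python3 r.py
```

```text
23.1 [ 0.606 -0.104  0.051] along pos -263.04 F along 5.27 M [1.385 0.109 0.018] M about across 1.363
```

>>> drive_tool(series=[0, 0, 0.5, 0, 0, 0, 1, 0, 0, 0, 1.5, 0, 0, 0, 1.5, 0])

```text
time: 23.5
tool_pos: [0.606, -0.1038, 0.051]
eef_rot: [[0.004, -0.963, -0.269], [0.001, -0.269, 0.963], [-1.0, -0.004, 0.0]]
wrist_force: [3.9, 4.3, -2.5]
width: 0.013
```

```bash
python3 r.py
```

```text
23.5 [ 0.606 -0.104  0.051] along pos -262.94 F along 3.08 M [ 1.167 -0.673  0.014] M about across 0.942
```

>>> drive_tool(series=[0, -0.4, 0.3, 0, 0, -0.8, 0.6, 0, 0, -0.8, 0.8, 0, 0, -0.8, 0.8, 0])

```text
time: 23.9
tool_pos: [0.606, -0.1038, 0.0509]
eef_rot: [[0.003, -0.963, -0.268], [0.0, -0.268, 0.963], [-1.0, -0.003, -0.0]]
wrist_force: [3.7, 4.0, 1.3]
width: 0.0132
```

```bash
python3 r.py
python3 - <<'E'
from m import *
w=env.snapshot('wrist');cv2.imwrite('pics/w16.png',w); crop(w,170,180,120,70,6.5,'pics/c18.png')
E
```

```text
23.9 [ 0.606 -0.104  0.051] along pos -262.93 F along 2.85 M [ 1.136 -0.725  0.021] M about across 0.899
```

View pics/c18.png

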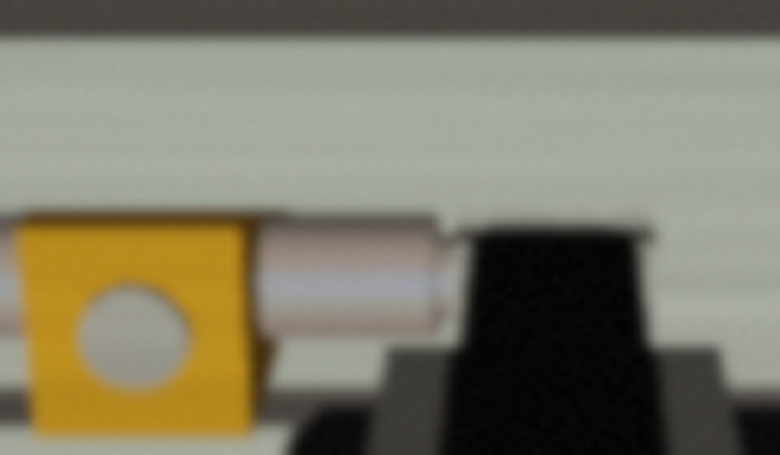

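>>> drive_tool(series=[0, 0, 0, 0, 0, 0, 0, 0, 0, 0, 0, 0, 0, 0, 0, 0, 0, 0, 0, 0, 0, 0, 0, 0], gripper=-0.1)

```text
time: 24.55
tool_pos: [0.6046, -0.1045, 0.0499]
eef_rot: [[-0.0, -0.963, -0.268], [-0.0, -0.268, 0.963], [-1.0, 0.0, 0.0]]
wrist_force: [-0.5, 0.3, -0.2]
width: 0.0384
```

```bash
python3 r.py
python3 - <<'E'
from m import *
w=env.snapshot('wrist');cv2.imwrite('pics/w17.png',w); crop(w,170,180,120,70,6.5,'pics/c19.png')
E
```

```text
24.55 [ 0.605 -0.104  0.05 ] along pos -263.21 F along 0.38 M [-0.018  0.016  0.017] M about across -0.013
```

View pics/w17.png

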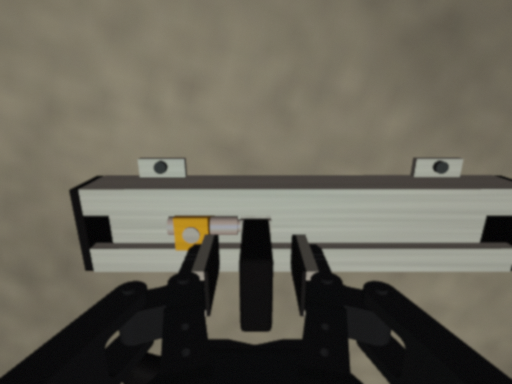

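View pics/c19.png

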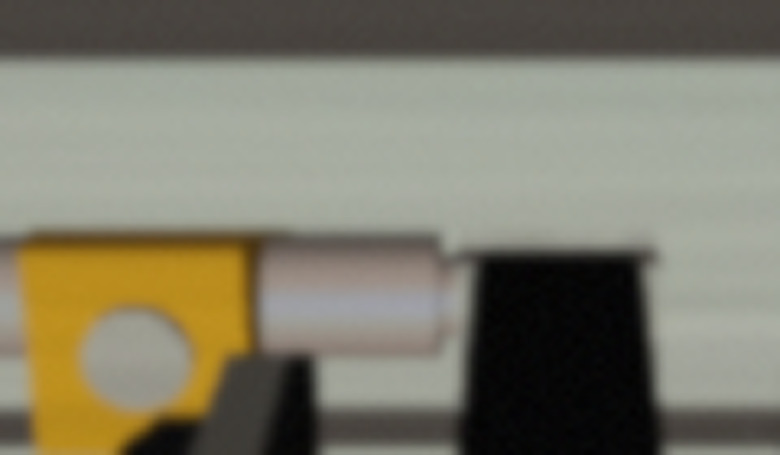

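>>> drive_tool(series=[-4, 0, 0, 0, -10, 0, 0, 0, -20, 0, 0, 0, -32, 0, 0, 0, -46, 0, 0, 0, -62, 0, 0, 0, -80, 0, 0, 0, -100, 0, 0, 0, -115, 0, 0, 0, -125, 0, 0, 0, -130, 0, 0, 0, -130, 0, 0, 0])

```text
time: 25.8
tool_pos: [0.6049, -0.1043, 0.1805]
eef_rot: [[0.001, -0.963, -0.268], [-0.0, -0.268, 0.963], [-1.0, -0.001, -0.0]]
wrist_force: [0.8, -0.4, 0.4]
width: 0.0382
```

```bash
python3 r.py
python3 - <<'E'
from m import *
w=env.snapshot('wrist');cv2.imwrite('pics/w18.png',w); crop(w,130,130,170,110,4.6,'pics/w18c.png')
b=env.snapshot('side');cv2.imwrite('pics/s18.png',b); crop(b,240,170,100,100,5.8,'pics/s18c.png')
b=env.snapshot('scene');cv2.imwrite('pics/a18.png',b); crop(b,140,110,220,180,3.3,'pics/a18c.png')
E
```

```text
25.8 [ 0.605 -0.104  0.181] along pos -263.2 F along -0.61 M [-0.023  0.002  0.042] M about across -0.022
```

View pics/w18c.png

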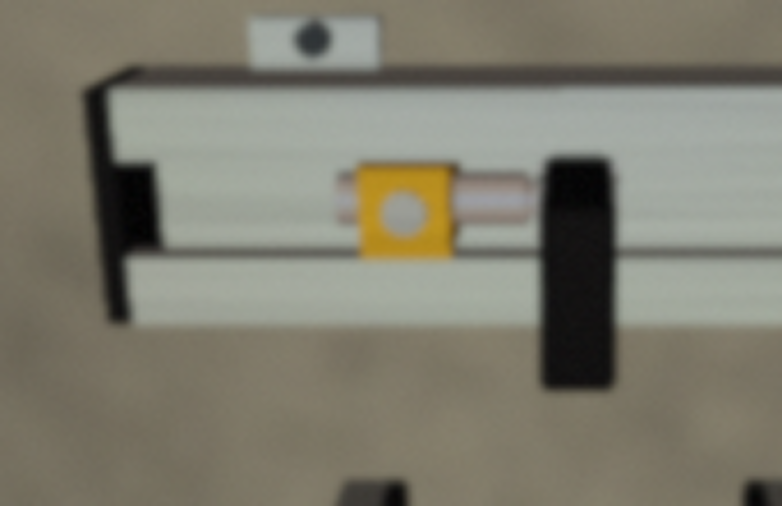

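View pics/s18c.png

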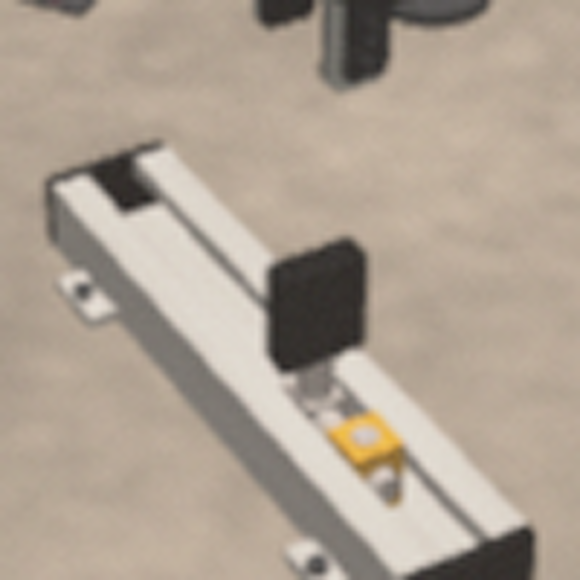

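View pics/a18c.png

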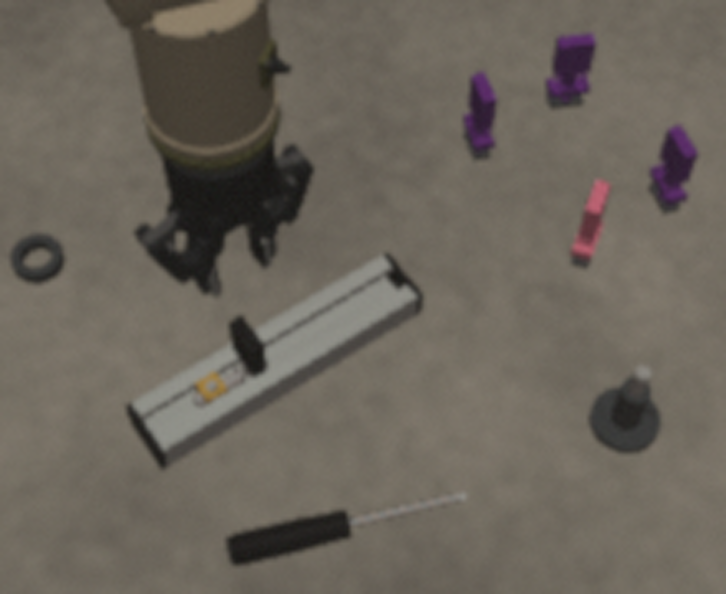

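View pics/s18.png

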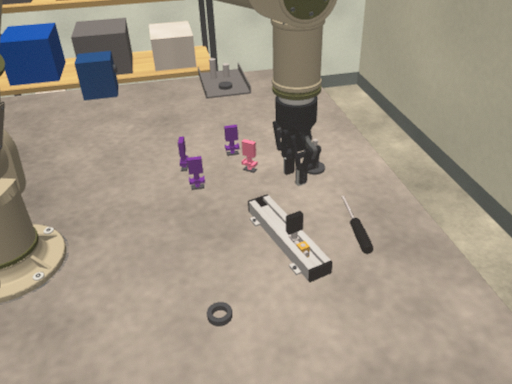

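Run:
```python
from m import *
st=env.state(); C=cam('wrist',st);D=cam('side');R=st['eef_rot'];p=st['tool_pos']
f=lambda x,y:(x/4.6+130,y/4.6+130)
X,r=tri([(C,*f(578,297)),(D,240+318/5.8,170+254/5.8)]);print(X,r)
c=onz(C,*f(578,297),.09);e=onz(C,*f(578,388),.09);g=onz(C,*f(578,205),.09)
T=lambda X:(R.T@(X-p))*1e3
print('bar top',T(c),T(e),T(g))
print('rail edges',T(onz(C,*f(700,86),.032)),T(onz(C,*f(700,325),.032)),'stop',T(onz(C,*f(404,213),.035)))
```

```text
[ 0.606 -0.103  0.091] [array([-1.146,  3.702]), array([-1.425,  0.553])]
bar top [88.95   1.11   1.453] [ 88.922 -16.449   1.483] [88.977 18.109  1.424]
rail edges [147.014  29.044  27.601] [146.93  -25.09   29.178] stop [143.922   1.801 -36.202]
```

Run:
```python
from plant import env
print(env.job_done(), env.state()['time'])
```

```text
the job is handed in; nothing more can be done
the job is handed in; nothing more can be done
```

I handed the job in at about 26 s with the nut locked crosswise in the slot, pressing on the stop's sprung nose, and the gripper open and clear above it.

**What I did:**
- I gripped the black nut by its bar and lowered it lengthwise into the slot, about 110 mm from the stop.
- I pressed it down to roughly 29 mm grip height, turned it a quarter turn and let it up until the lips caught. At that point the wrist force swung from +5 N to −10 N, so I eased the upward pull to near zero.
- I slid it towards the stop in small steps. When it met the nose, the resistance rose from about 5 N to 6.4 N and the nose visibly shortened by about 1 mm of its 2 mm travel. I then eased off the push and let go.

**Last checks:**
- **Upright and locked:** the nut stands upright and crosswise, with the bar top at about 91 mm. A locked nut should read 90 mm and one hanging low 86 mm.
- **Position:** the nut's axis is about 38 mm from the stop and about 0.9 mm off the slot's middle. Errors in the calibration leave that last figure uncertain by about 1 mm; the limit is 2.5 mm.
- **Still pressing:** the nose still looked pushed in right after release. In the picture taken after the arm withdrew, its tip is partly hidden by the bar.
- **Other things on the bench:** the post holder, lens ring, driver and look-alikes appear unmoved in the pictures; I did not measure them.

**What disagreed:**
- The two-camera height fit left an error of up to 3.7 pixels.
- Sideways forces of 3 to 5 N came and went while I was seating and releasing the nut. I took them for friction under the foot.

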